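# Set the shaker's dial with a fingertip and start it

## Task

Get the bench shaker ready for the slides: with a fingertip, push the tab on its dial round until the dial's white index mark lines up with the one long, thick line of the scale ring around it, and only then press the round start button fully down and let it spring back. Do not pinch or grip the dial's tab, do not turn the scale ring, and pick up nothing: leave the slide box, the bottle and everything else where they stand. Finish clear of it all with the dial still on the line.

Things in the scene. Friction and masses are not known exactly. Their poses are not given: they have to be found in the camera images.
- shaker: Low white bench shaker, 225 x 250 mm, fixed to the bench; origin at the centre of its underside, x to its back (away from the robot), y to its left, z up. Front half: flat control deck 55 mm above the bench with the dial (left) and the start button (right). Back half: platform with a rubber mat, 65 mm above the bench, carrying the slide box and a small bottle.
- dial_axis (a point): On the dial's vertical axis at its flat top, 66 mm above the bench. Black disc, 76 mm across, edge bevelled, 7 mm proud of the scale ring; friction of 0.04 N m (about 2.5 N on the tab) holds it where it is left. At the start it has to be turned anticlockwise (from above) by 0.5 to 2.7 rad to reach the line; turning back is possible.
- index_mark (a point): The dial's white index mark, a line 4.5 mm wide that runs from the tab down the dial's edge; this point is 40 mm from the dial's axis, just off the edge, so axis to this point is the direction the index points in.
- target_line (a point): Inner end of the long target line on the scale ring, also 40 mm from the dial's axis. The ring is an aluminium disc, 110 mm across, top 59 mm above the bench; stiff, set beforehand, not to be turned. 24 black lines, 15 degrees apart, run outward from 40 mm radius: the target line is 14.5 mm long and 5 mm wide, the others 5 mm and 1.3 mm.
- tab_middle (a point): Middle of the dial's finger tab, 72.5 mm above the bench, 16 mm from the axis: an upright black rib, 10 mm thick, 13 mm high (top 79 mm above the bench), along the radius to the index mark from 6 to 26 mm from the axis, with a white line on top. Push a broad side: the clockwise side turns the dial anticlockwise. Pressing both sides at once is pinching.
- dial (a joint): Angle of the dial relative to the shaker, rad, anticlockwise from above; 0 when the index points along the shaker's x. Stops at -2.6 and 2.4.
- start_button_top (a point): Centre of the top of the start button, a round grey cap 30 mm in diameter in a black housing on the right of the control deck. It is pressed straight down, travels 6 mm, takes 5 N to go fully down and springs back.
- start_button (a joint): How far the start button is down, m: 0 up, 0.006 fully down.
- slide_box: Flat green slide box, 90 x 156 x 33 mm, loose on the shaker's platform; origin at the centre of its underside. Leave it alone.
- bottle_small_b: Small brown bottle with a white cap, 34 mm in diameter, 60 mm tall, loose on the left of the platform; origin at the centre of its underside. Leave it alone.
- tip_box: Pipette-tip box, 76 x 118 x 68 mm, loose on the bench to the right; origin at the centre of its underside. Leave it alone.
- timer: Small white digital timer, 68 x 62 x 19 mm, loose on the bench to the left; origin at the centre of its underside. Leave it alone.
- pipette_a: Pipette 290 mm long lying loose at the front left of the bench; origin at the centre of its underside. Leave it alone.
- tweezers: Steel tweezers, 124 mm long, lying loose at the front right of the bench; origin at the centre of the underside. Leave them alone.

How it is judged (in metres and radians):
On the way, in this order (a step that is already met when the one before it is completed fails the run):
1. the index mark is brought to the long line (horizontal distance between index_mark and target_line below 0.0035 m), for 0.3 s.
2. the start button is pressed down (value of joint start_button above 0.0045 m), for 0.05 s.
At the end, for the whole second after the job is handed in: The index mark is within 3.5 mm of the long target line (both points 40 mm from the axis), the dial is at rest, and the start button, which was pressed at least 4.5 mm down after the dial was set, is up again (within 1.5 mm) (horizontal distance between index_mark and target_line below 0.0035 m and value of joint start_button below 0.0015 m and velocity of joint dial between -0.05 and 0.05 rad/s); the robot touches nothing.
It fails at once if the dial's tab is pinched (both its sides pressed by the fingers at once, over 3 N each) (contact force between the fingers and dial_c1 above 3 N and contact force between the fingers and dial_c2 above 3 N).
It fails at once if the start button is pressed (over 3 mm) while the index mark is off the line by more than 3.5 mm (value of joint start_button above 0.003 m and horizontal distance between index_mark and target_line above 0.0035 m).
It fails at once if the scale ring is turned (its long line moves over 3 mm) (distance of target_line from where it was at the start of the episode above 0.003 m).
It fails at once if a bystander is moved by more than 15 mm or lifted (distance of any of slide_box, bottle_small_b, tip_box, timer, pipette_a, tweezers from where it was at the start of the episode above 0.015 m).
It also fails if it takes over 48 s, if anything falls off the work surface, if the arm or the gripper's body presses on something with over 40 N, if the wrist force passes 120 N, or if a joint passes its speed limit or range.

## Robot

A 6-joint arm with a two-finger parallel gripper is mounted at the origin on a cart in front of the work surface, level with it; the furniture and walls round the work are solid. World frame = base frame: x ahead of the robot, y to its left, z up, the work surface at z = 0. Lengths are in m, angles in degrees, forces in N, time in s.
With the tool pointing down it reaches from about 0.35 to 0.875 m from the base axis. Payload 4.2 kg.
Tool frame: the origin (TCP) lies between the finger pads; the fingertips stand 14 mm ahead of it and the grasp point (between the pads) lies 5 mm behind it; x points along the fingers, y is the direction in which the jaws open and shut, and the axes are right-handed (so a half turn about x gives the same grasp; the last joint's range is limited). The gripper opens to 87 mm and grips with 3 to 60 N. Pads are 19 mm wide; open, the fingers measure 117 mm over their backs; the gripper's body (75 mm by 190 mm) begins 51 mm behind the grasp point.
Start: joints at [86.379, 22.042, 0.453, 0, -68.411, -14.817], TCP at [0.198, 0.593, 0.203] pointing down, gripper open.
Joint ranges: [-179.83, 179.83], [-69.29, 118.12], [-61.27, 80.66], [-181.25, 117.63], [-171.15, -9.14], [-177.46, 177.46]. Speed limits (degrees/s): [159.86, 159.86, 180, 180, 180, 180].

## Interface

Orientations are given as a 3x3 rotation matrix whose columns are the frame's x, y, z axes.
In Python, from station import r, imaging, job gives the robot as it stands. The module is installed in compiled form; this text tells all that it offers.
- The arm moves only by the tool apply_moves, never from a script. Its arguments are lists of equal length, an entry for each row: "xyz": the shift along the tool's x, y, z in m, a list of three; "twist": the turn about the tool's x in degrees; "claw": the opening, from 0 (shut) to 1 (fully open). A call has 1 to 12 rows; each row shifts and turns the pose as measured when the row begins, along the tool's axes as they then stand; what a row does not reach is not made up. A row lasts 1/10 s, in which the tool goes at most 50 mm and 8.59 degrees, less where a joint would pass 70% of its speed; a pose out of reach is approached as far as the arm can. A call is refused whole if a number of a shift passes 0.05 or a number of a turn 8.59, either way. A call with a gripper value outside its range is refused whole. The fingers move at their own pace and stop on an object; the grip force is fixed at half the most. Time passes only in rows, so rows that do not move let the fingers close. It gives the time, the measured TCP pose, the force and the opening at its end, in the units of the state.
- r.sense(): the state, without advancing time (a new reading comes with each control period).
- imaging.capture(name): name is "side" or "top" or "wrist"; returns a dict with "pixels" (480x640x3 uint8, red, green, blue), "mtx" (3x3 intrinsics, pixels), "distortion" ([k1, k2, p1, p2, k3] as OpenCV has them; the pictures are not rectified), "view" (4x4, takes a point from world to camera coordinates). Camera axes: x right, y down, z forward; pixel columns grow to the right and rows downward; lengths in m; the calibration is good to about 2 mm. A picture is of the moment at which its call begins. There is no depth.
- job.finish_job(): hands the job in, once; it reports no verdict.
Trained networks look in a picture, given as the dict that the camera call returned (one of the last four; its "shot" number tells which), for a name from the list of things; names that differ only in an ending like _2 or _b are one class to them, and where a whole thing is asked for, a point or a joint stands for the part that bears it (a point fixed in the world has none). Each returns a list of dicts, best first, with "p" (0 to 1); they miss things now and then, are a little off and sometimes report something else, mostly with a low value. They report only what shows in the picture. A call takes as long as a camera call.
- imaging.regions_of(query, picture): "mask" (480x640 bool, what is visible of it) and "centre" ([column, row] in pixels, amid what is visible of it).
The state is a dict: "time_s": time; "joints": joint angles; "joint_velocities": joint speeds; "effort": joint torques, N m; "tcp_pos": TCP position; "ee_rot": TCP orientation; "wrist_force": force on the tool from outside, world axes, zero at the start; "moment": the same for the moment, N m; "gripper_width": opening from 0.0 (shut) to 1.0 (fully open).
Only numpy, scipy, OpenCV 4.12 (cv2) and the standard library are available. Lean on these libraries where they do the work, as an engineer would, in place of code of your own. Each camera call takes 0.05 s, during which the arm holds its last target.

## Working session

There is one attempt and no reset: what is moved stays moved. The work goes in short steps, Python scripts to look and compute and a tool call to move; the robot and the scene stay as the last step left them, time stands still between calls to the robot, and variables do not carry over. Pictures are saved under pics/ and viewed, and the job is handed in when it is done.

Besides the shell and the picture viewer there is one more tool, called after ">>>" as name(argument=value, ...), one argument or row to a line, values as JSON. apply_moves: Moves the arm, as the interface text tells. Its arguments: {"type":"object","properties":{"xyz":{"type":"array","items":{"type":"array","items":{"type":"number"}}},"twist":{"type":"array","items":{"type":"number"}},"claw":{"type":"array","items":{"type":"number"}}},"required":["xyz","twist","claw"]}

```bash
mkdir -p pics
python3 - <<'E'
from station import r, imaging, job
import cv2,pickle
s=r.sense();print({k:s[k] for k in('time_s','tcp_pos','ee_rot','gripper_width','wrist_force')})
for n in('side','top','wrist'):
    p=imaging.capture(n);cv2.imwrite(f'pics/{n}0.png',p['pixels'][:,:,::-1]);pickle.dump(p,open(f'pics/{n}0.pkl','wb'))
E
```

```text
{'time_s': 0.0, 'tcp_pos': array([0.19742944, 0.59229194, 0.20234691]), 'ee_rot': array([[-6.17413472e-04, -3.16460457e-01, -9.48605502e-01],
       [-2.14105918e-03, -9.48603090e-01,  3.16461046e-01],
       [-9.99997517e-01,  2.22640784e-03, -9.18802409e-05]]), 'gripper_width': 0.9998347890589673, 'wrist_force': array([ 0.26948627, -0.01894159, -0.71252919])}
```

View pics/top0.png

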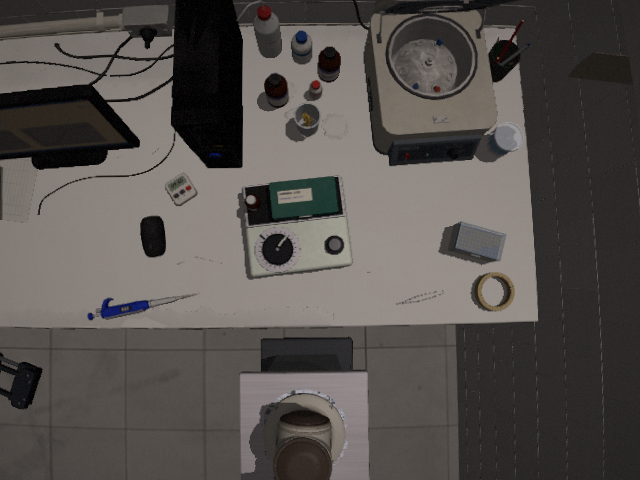

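View pics/side0.png

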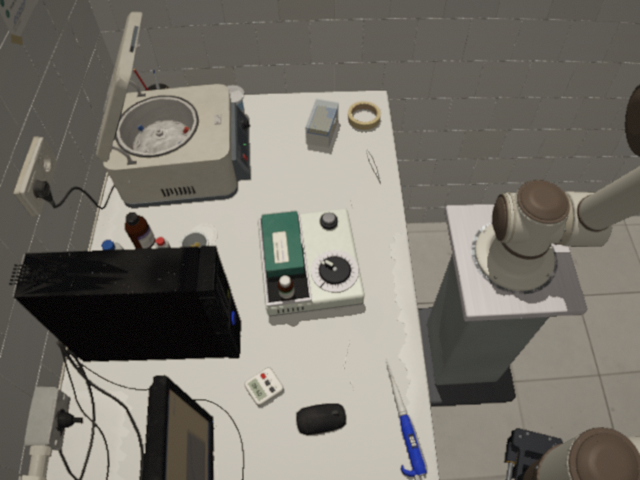

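View pics/wrist0.png

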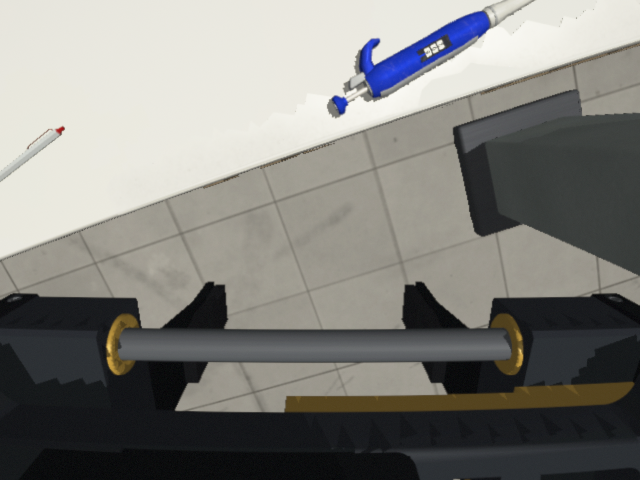

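The top view shows the shaker at about (297,228) with the dial at (278,249) and button at (334,244). The side view shows the dial at (334,269). Zooming in and measuring next.

```bash
cat > h.py <<'E'
import numpy as np,cv2,pickle
def ray(p,uv):
    q=cv2.undistortPoints(np.array(uv,float).reshape(-1,1,2),np.array(p['mtx'],float),np.array(p['distortion'],float)).reshape(-1,2)
    V=np.array(p['view']);R,t=V[:3,:3],V[:3,3]
    return -R.T@t,np.c_[q,np.ones(len(q))]@R
def onz(p,uv,z):
    c,d=ray(p,uv);return c+d*((z-c[2])/d[:,2])[:,None]
def proj(p,X):
    V=np.array(p['view']);X=np.array(X,float).reshape(-1,3)
    return cv2.projectPoints(X,cv2.Rodrigues(V[:3,:3])[0],V[:3,3],np.array(p['mtx'],float),np.array(p['distortion'],float))[0].reshape(-1,2)
def crop(p,u,v,w,h,f,name):
    im=p['pixels'][v:v+h,u:u+w,::-1];cv2.imwrite(name,cv2.resize(im,None,fx=f,fy=f,interpolation=cv2.INTER_CUBIC))
E
python3 - <<'E'
from h import *
t=pickle.load(open('pics/top0.pkl','rb'));s=pickle.load(open('pics/side0.pkl','rb'))
crop(t,240,170,120,110,5,'pics/t1.png');crop(s,255,205,120,110,5,'pics/s1.png')
print(onz(t,[(278,249),(334,244)],.066),onz(s,[(334,269),(329,219)],.066))
E
```

```text
[[ 0.45014099  0.05460817  0.066     ]
 [ 0.46056932 -0.07925034  0.066     ]] [[ 0.45415644  0.05808872  0.066     ]
 [ 0.46013886 -0.08114629  0.066     ]]
```

View pics/t1.png

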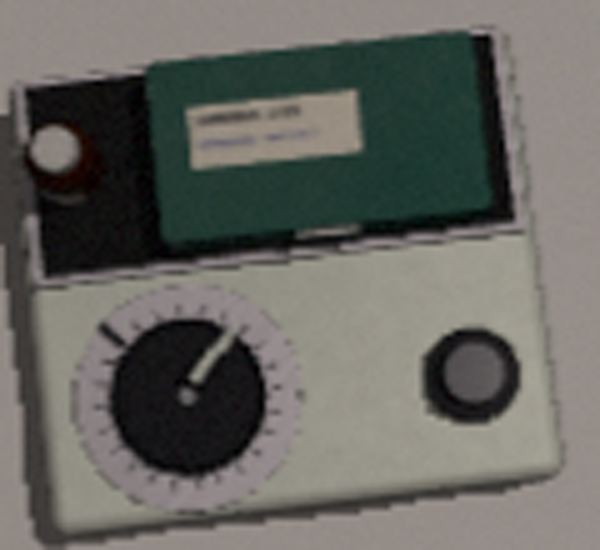

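View pics/s1.png

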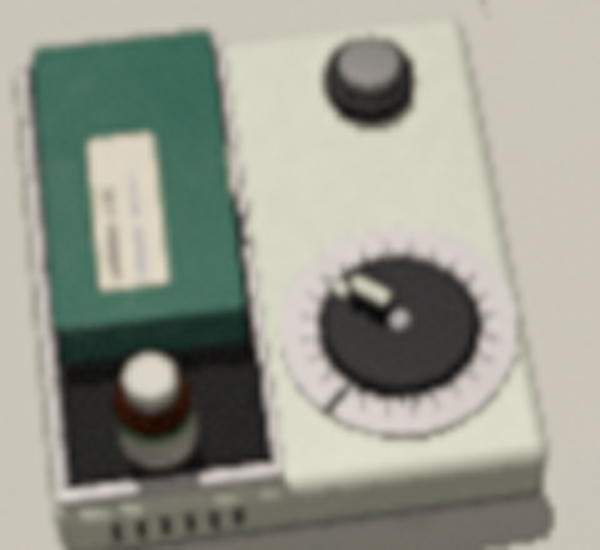

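Run:
```python
from h import *
w=pickle.load(open('pics/wrist0.pkl','rb'));V=np.array(w['view']);R,t=V[:3,:3],V[:3,3]
from station import r
s=r.sense();T=s['ee_rot'];c=-R.T@t
print('cam in tool',T.T@(c-s['tcp_pos']));print('cam axes (cols) in tool\n',T.T@R.T);print(w['mtx'],w['distortion'])
t=pickle.load(open('pics/top0.pkl','rb'));sd=pickle.load(open('pics/side0.pkl','rb'))
f=lambda L,o:[((a+.5)/5-.5+o[0],(b+.5)/5-.5+o[1]) for a,b in L]
for p,o,ax,ix,tl,bt in((t,(240,170),(188,397),(238,330),[(122,345),(102,325)],(471,373)),(sd,(255,205),(400,322),(337,287),[(345,392),(328,412)],(370,62))):
    A=onz(p,f([ax],o),.066)[0];I=onz(p,f([ix],o),.062)[0];L=onz(p,f(tl,o),.059);B=onz(p,f([bt],o),.068)[0]
    ang=lambda v:np.degrees(np.arctan2(v[1],v[0]))
    print('axis',A,'idx',ang(I-A),np.linalg.norm((I-A)[:2]),'tgt',[ (ang(l-A),np.linalg.norm((l-A)[:2])) for l in L],'btn',B)
```

```text
cam in tool [-0.18154439  0.00081283 -0.0797538 ]
cam axes (cols) in tool
 [[-1.19415122e-04 -2.87346775e-01  9.57826611e-01]
 [ 9.99999635e-01  7.75728230e-04  3.57390450e-04]
 [-8.45708134e-04  9.57826304e-01  2.87346577e-01]]
[[362.97329425   0.         314.38852934]
 [  0.         362.97329425 243.13876613]
 [  0.           0.           1.        ]] [-0.06213318  0.          0.          0.          0.        ]
axis [0.45016293 0.05651833 0.066     ] idx -36.36804319170816 0.04024596026767966 tgt [(np.float64(50.9368730205955), np.float64(0.04149293425761744)), (np.float64(49.33951191772154), np.float64(0.05519650161502461))] btn [ 0.45989289 -0.07866485  0.068     ]
axis [0.4527872  0.05814534 0.066     ] idx -37.99148037204433 0.035718648009857176 tgt [(np.float64(50.02761062118422), np.float64(0.040919332340185965)), (np.float64(50.25184351865796), np.float64(0.05362697063306174))] btn [ 0.46092296 -0.08569712  0.068     ]
```

The cameras agree within a few mm: axis about (0.4515, 0.057), index about -37°, target about +50°, so the dial needs about 87° anticlockwise. Next I travel over at height, with the fingers shut.

>>> apply_moves(
  xyz=[
    [0,0.0355,-0.0322],
    [0,0.0355,-0.0322],
    [0,0.0355,-0.0322],
    [0,0.0355,-0.0322],
    [0,0.0355,-0.0322],
    [0,0.0355,-0.0322],
    [0,0.0355,-0.0322],
    [0,0.0355,-0.0322],
    [0,0.0355,-0.0322],
    [0,0.0355,-0.0322],
    [0,0.0355,-0.0322],
    [0,0.0355,-0.0322],
  ],
  twist=[0,0,0,0,0,0,0,0,0,0,0,0],
  claw=[0,0,0,0,0,0,0,0,0,0,0,0],
)

```text
time_s: 1.35
tcp_pos: [0.4342, 0.0503, 0.2011]
ee_rot: [[0.001, -0.304, -0.953], [-0.004, -0.953, 0.304], [-1.0, 0.004, -0.002]]
wrist_force: [0.2, 1.1, 0.4]
gripper_width: 0.033
```

>>> apply_moves(
  xyz=[
    [0,0,0],
    [0,0,0],
    [0,0,0],
    [0,0,0],
    [0,0,0],
    [0,0,0],
    [0,0,0],
    [0,0,0],
    [0,0,0],
    [0,0,0],
    [0,0,0],
    [0,0,0],
  ],
  twist=[8.5,8.5,8.5,8.5,8.5,8.5,8.5,8.5,8.5,8.5,8.5,8.5],
  claw=[0,0,0,0,0,0,0,0,0,0,0,0],
)

```text
time_s: 2.55
tcp_pos: [0.4326, 0.041, 0.1983]
ee_rot: [[-0.006, -0.856, 0.517], [-0.006, 0.517, 0.856], [-1.0, 0.002, -0.008]]
wrist_force: [-0.9, 0.3, -0.8]
gripper_width: 0.003
```

```bash
cat >> h.py <<'E'
def st():
    from station import r
    s=r.sense();R=s['ee_rot'];print('t',s['time_s'],'tcp',np.round(s['tcp_pos'],4),'yaw z',np.round(np.degrees(np.arctan2(R[1,2],R[0,2])),2),'tilt',np.round(R[2],3),'F',np.round(s['wrist_force'],2),'w',round(s['gripper_width'],3),'j',np.round(s['joints'],1));return s
def togo(s,X,yaw):
    R=s['ee_rot'];y=np.degrees(np.arctan2(R[1,2],R[0,2]))
    print('shift tool',np.round(R.T@(np.array(X)-s['tcp_pos']),4),'twist',np.round(y-yaw,2))
def shot(n,name):
    from station import imaging
    p=imaging.capture(n);cv2.imwrite(f'pics/{name}.png',p['pixels'][:,:,::-1]);pickle.dump(p,open(f'pics/{name}.pkl','wb'));return p
E
python3 - <<'E'
from h import *
s=st();togo(s,[.448,.0223,.2],53.5);shot('wrist','w1')
E
```

```text
t 2.55 tcp [0.4326 0.041  0.1983] yaw z 58.88 tilt [-1.     0.002 -0.008] F [-0.94  0.28 -0.78] w 0.003 j [ 27.1   3.6 -24.9   0.2 -62.  -58.3]
shift tool [-0.0017 -0.0228 -0.008 ] twist 5.38
```

View pics/w1.png

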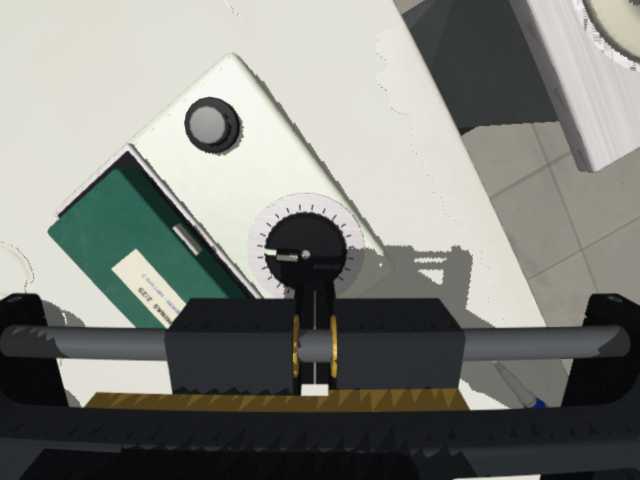

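The wrist view shows the dial at (306,252), its index pointing left at (268,254), and the closed fingers below at about (315,330). The button is at (209,123). Zooming in to refine.

Run:
```python
from h import *
w=pickle.load(open('pics/w1.pkl','rb'));crop(w,235,180,140,125,5,'pics/w1c.png')
A=[.4515,.057]
print(proj(w,[[A[0],A[1],.066],[A[0]+.04*np.cos(np.radians(-37)),A[1]+.04*np.sin(np.radians(-37)),.062]]))
```

```text
[[306.27392273 253.71879544]
 [263.02192045 248.11812563]]
```

View pics/w1c.png

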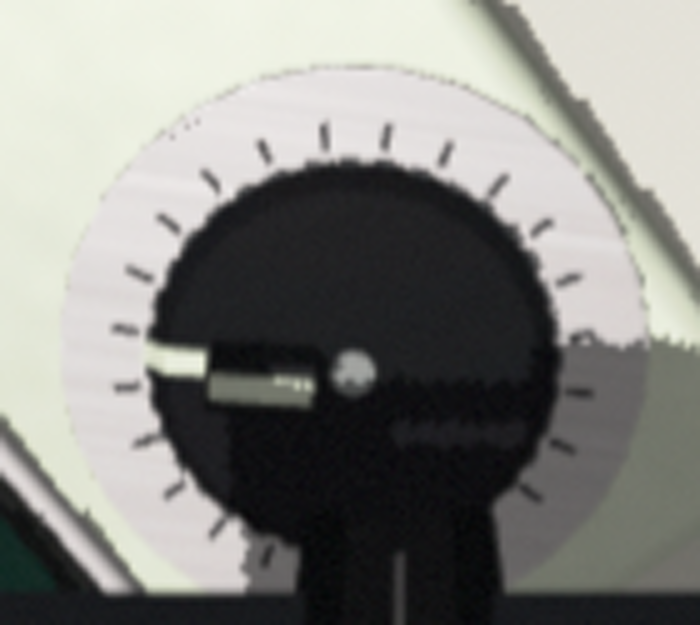

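Run:
```python
from h import *
w=pickle.load(open('pics/w1.pkl','rb'))
f=lambda a,b:((a+.5)/5-.5+235,(b+.5)/5-.5+180)
A=onz(w,[f(353,372)],.066)[0];I=onz(w,[f(150,356)],.062)[0];d=(I-A)[:2];print(A,np.degrees(np.arctan2(d[1],d[0])),np.linalg.norm(d))
print('btn',onz(w,[(209,122)],.068))
th=np.radians(-38);Ax=np.array([.4515,.0565]);u=np.array([np.cos(th),np.sin(th)]);n=np.array([np.sin(th),-np.cos(th)])
P=Ax+.018*u+.028*n;s=st();togo(s,[*P,.2],52);togo(s,[*P,.084],52);print(P)
```

```text
[0.45247748 0.05672425 0.066     ] -33.85051569314855 0.03749750120397791
btn [[ 0.46047452 -0.08256993  0.068     ]]
t 2.6 tcp [0.4325 0.041  0.1982] yaw z 58.65 tilt [-1.     0.002 -0.008] F [-0.17  0.69 -0.04] w 0.0 j [ 27.1   3.6 -24.9   0.2 -62.  -58.5]
shift tool [-0.0018 -0.0228 -0.0068] twist 6.65
shift tool [ 0.1142 -0.023  -0.0058] twist 6.65
[0.44844567 0.02335379]
```

>>> apply_moves(
  xyz=[
    [0,-0.0228,-0.008],
    [0,0,0],
    [0,0,0],
    [0.03,0,0],
    [0.03,0,0],
    [0,0,0],
    [0,0,0],
  ],
  twist=[4.6,0,0,0,0,0,0],
  claw=[0,0,0,0,0,0,0],
)

```text
time_s: 3.3
tcp_pos: [0.4475, 0.0227, 0.1381]
ee_rot: [[-0.004, -0.817, 0.576], [-0.005, 0.576, 0.817], [-1.0, 0.0, -0.006]]
wrist_force: [0.0, -0.1, -0.6]
gripper_width: 0.006
```

Run:
```python
from h import *
Ax=np.array([.452,.0567]);th=np.radians(-36);u=np.array([np.cos(th),np.sin(th)]);n=np.array([np.sin(th),-np.cos(th)])
P=Ax+.018*u+.026*n
s=st();togo(s,[*P,.084],54);w=shot('wrist','w2');print(P)
```

```text
t 3.3 tcp [0.4475 0.0227 0.1381] yaw z 54.81 tilt [-1.     0.    -0.006] F [ 0.01 -0.11 -0.57] w 0.006 j [ 23.9   8.6 -28.8   0.2 -52.9 -59.2]
shift tool [ 0.0541 -0.0017  0.0045] twist 0.81
[0.45127989 0.02508542]
```

View pics/w2.png

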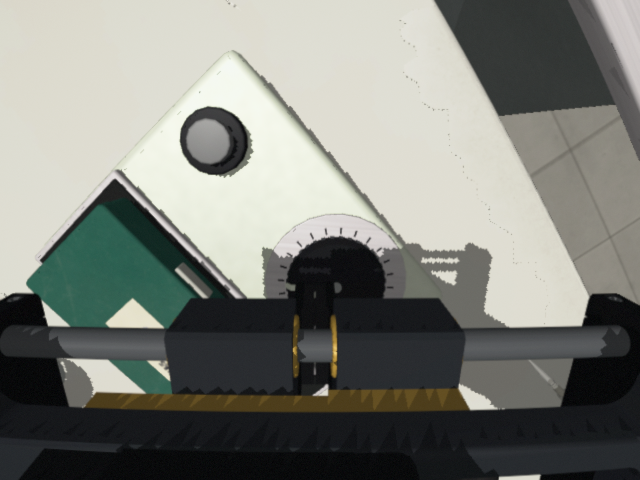

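The fingers hang over the dial on the clockwise side of the tab, at image (315,300). I descend beside the tab.

>>> apply_moves(
  xyz=[
    [0.025,-0.001,0.0],
    [0.02,0,0],
    [0.008,0,0],
    [0,0,0],
    [0,0,0],
  ],
  twist=[0,0,0,0,0],
  claw=[0,0,0,0,0],
)

```text
time_s: 3.85
tcp_pos: [0.4536, 0.0244, 0.091]
ee_rot: [[0.011, -0.82, 0.573], [-0.0, 0.573, 0.82], [-1.0, -0.009, 0.006]]
wrist_force: [1.1, 0.2, 0.1]
gripper_width: 0.003
```

Run:
```python
from h import *
s=st();p=shot('side','s2');crop(p,255,185,150,130,5,'pics/s2c.png');p=shot('top','t2');crop(p,240,170,120,110,5,'pics/t2c.png')
```

```text
t 3.85 tcp [0.4536 0.0244 0.091 ] yaw z 55.07 tilt [-1.    -0.009  0.006] F [1.12 0.23 0.14] w 0.003 j [ 23.9  12.4 -32.3   0.3 -44.8 -59. ]
```

View pics/s2c.png

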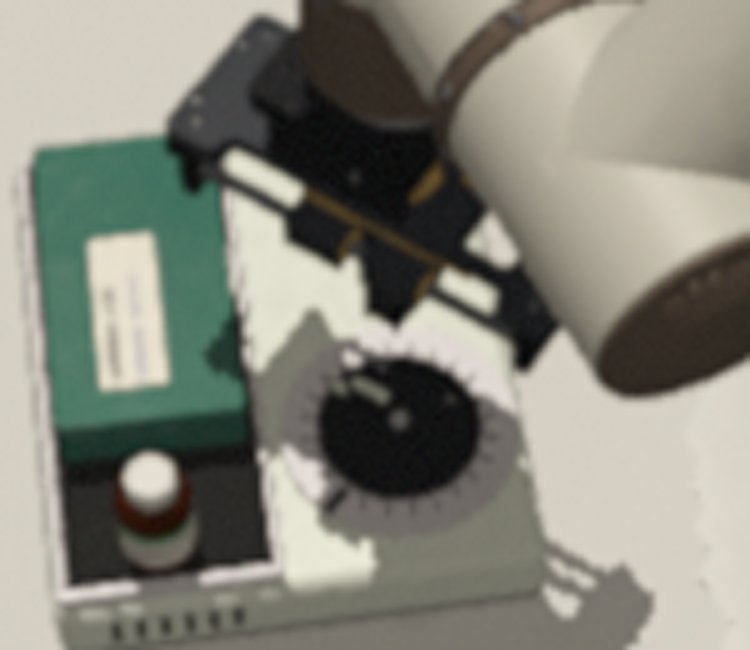

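View pics/t2c.png

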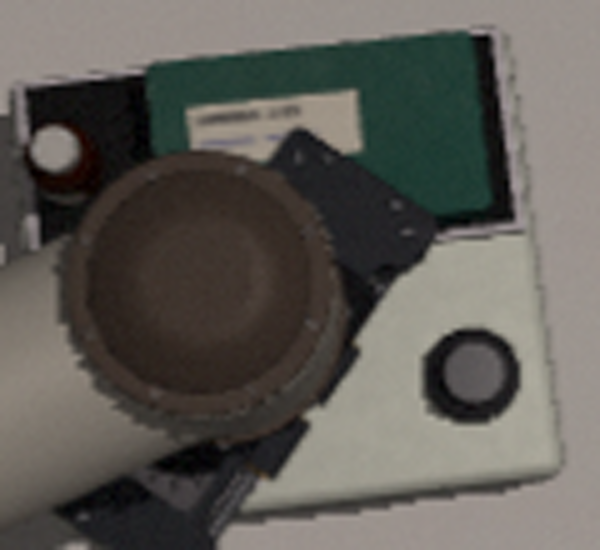

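The side view shows the dial and tab free, with the target line at crop (336,500) and the fingers beyond the tab on its clockwise side. I lower 7 mm and close the gap.

>>> apply_moves(
  xyz=[
    [0.007,0,0],
    [0,0,0],
    [0,0,0.004],
    [0,0,0.004],
    [0,0,0],
  ],
  twist=[0,0,0,0,0],
  claw=[0,0,0,0,0],
)

```text
time_s: 4.45
tcp_pos: [0.4599, 0.032, 0.0853]
ee_rot: [[0.015, -0.82, 0.573], [0.002, 0.573, 0.82], [-1.0, -0.011, 0.01]]
wrist_force: [0.1, 0.1, -0.3]
gripper_width: 0.006
```

```bash
cat >> h.py <<'E'
def rel(s,A=(.452,.0567)):
    R=s['ee_rot'];t=R[:2,2]/np.linalg.norm(R[:2,2]);u=np.array([t[1],-t[0]]);d=s['tcp_pos'][:2]-np.array(A)
    print('tool frame rel axis: radial',round(d@u,4),'behind',round(-d@t,4),'u angle',round(np.degrees(np.arctan2(u[1],u[0])),1),'z',round(s['tcp_pos'][2],4))
E
python3 - <<'E'
from h import *
s=st();rel(s)
E
```

```text
t 4.45 tcp [0.4599 0.032  0.0853] yaw z 55.07 tilt [-1.    -0.011  0.01 ] F [ 0.14  0.11 -0.27] w 0.006 j [ 24.5  13.3 -32.    0.4 -43.8 -59.7]
tool frame rel axis: radial 0.0206 behind 0.0157 u angle -34.9 z 0.0853
```

>>> apply_moves(
  xyz=[
    [0,0,0.0015],
    [0,-0.0009,0.0015],
    [0,-0.0009,0.0015],
    [0,-0.0009,0.0015],
    [0,-0.0009,0.0015],
    [0,-0.0009,0.0015],
    [0,-0.0009,0.0015],
    [0,0,0],
  ],
  twist=[0,-4,-4,-4,-4,-4,-4,0],
  claw=[0,0,0,0,0,0,0,0],
)

```text
time_s: 5.25
tcp_pos: [0.4702, 0.0401, 0.0854]
ee_rot: [[0.014, -0.985, 0.173], [0.001, 0.173, 0.985], [-1.0, -0.014, 0.004]]
wrist_force: [-0.8, 0.2, -0.0]
gripper_width: 0.005
```

Run:
```python
from h import *
s=st();rel(s);p=shot('side','s3');crop(p,255,185,150,130,5,'pics/s3c.png')
```

```text
t 5.25 tcp [0.4702 0.0401 0.0854] yaw z 80.05 tilt [-1.    -0.014  0.004] F [-0.78  0.16 -0.04] w 0.005 j [ 24.9  14.3 -30.6   0.4 -44.3 -35.1]
tool frame rel axis: radial 0.0208 behind 0.0132 u angle -9.9 z 0.0854
```

View pics/s3c.png

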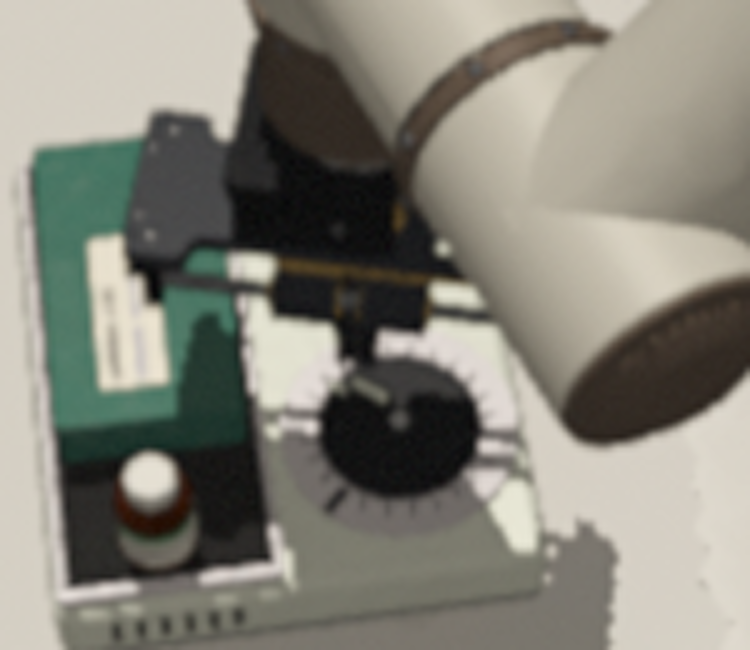

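Run:
```python
from h import *
p=pickle.load(open('pics/s3.pkl','rb'));A=np.array([.452,.0567])
q=lambda X:np.round((proj(p,X)-[255,185]+.5)*5-.5)
print('tip',q([.4702,.0401,.0714]),'axis',q([*A,.066]))
for a in(-36,-30,-24,-18,-10):
    u=np.array([np.cos(np.radians(a)),np.sin(np.radians(a))]);print(a,q([[*(A+.006*u),.079],[*(A+.026*u),.079],[*(A+.038*u),.064]]).tolist())
crop(p,300,235,60,50,12,'pics/s3d.png')
```

```text
tip [[360. 383.]] axis [[402. 419.]]
-36 [[391.0, 399.0], [354.0, 378.0], [333.0, 382.0]]
-30 [[390.0, 400.0], [351.0, 382.0], [328.0, 388.0]]
-24 [[389.0, 401.0], [349.0, 387.0], [325.0, 395.0]]
-18 [[389.0, 402.0], [347.0, 392.0], [322.0, 402.0]]
-10 [[389.0, 404.0], [345.0, 398.0], [319.0, 412.0]]
```

View pics/s3d.png

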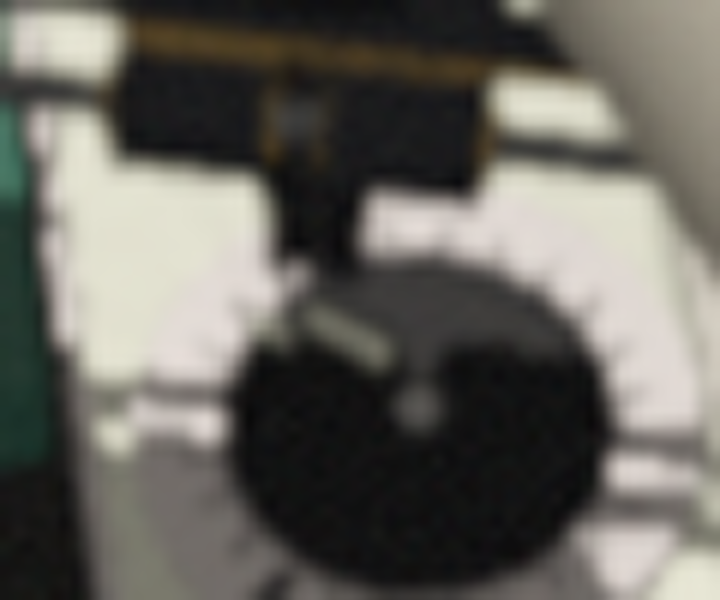

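Run:
```python
from h import *
p=pickle.load(open('pics/s3.pkl','rb'))
q=lambda X:np.round((proj(p,X)-[300,235]+.5)*12-.5)
T=np.array([.4702,.0401])
for z in(.071,.08,.09,.1,.12,.135): print(z,[q([*(T+[a,b]),z])[0].tolist() for a,b in((-.01,-.0095),(.01,-.0095),(-.01,.0095),(.01,.0095))])
print(p['view'])
w=shot('wrist','w3');
```

```text
0.071 [[376.0, 277.0], [272.0, 281.0], [380.0, 363.0], [275.0, 367.0]]
0.08 [[376.0, 253.0], [271.0, 257.0], [380.0, 339.0], [274.0, 343.0]]
0.09 [[376.0, 226.0], [270.0, 230.0], [380.0, 312.0], [273.0, 316.0]]
0.1 [[376.0, 198.0], [269.0, 202.0], [380.0, 285.0], [273.0, 289.0]]
0.12 [[376.0, 142.0], [268.0, 146.0], [380.0, 230.0], [271.0, 234.0]]
0.135 [[375.0, 99.0], [267.0, 103.0], [380.0, 188.0], [270.0, 192.0]]
[[-0.99931753  0.03575144 -0.00928992  0.47141445]
 [ 0.03501382  0.8366709  -0.54658562  0.05171255]
 [-0.01176862 -0.54653787 -0.83735169  1.32760286]
 [ 0.          0.          0.          1.        ]]
```

View pics/w3.png

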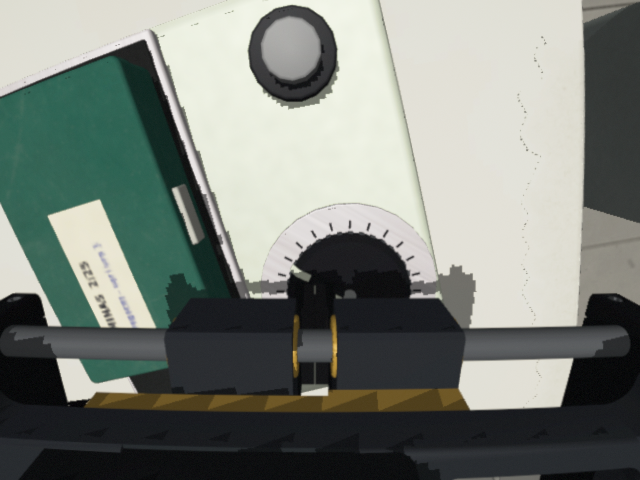

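Run:
```python
from h import *
w=pickle.load(open('pics/w3.pkl','rb'));A=np.array([.452,.0567]);u=np.array([.809,-.588])
print(proj(w,[[*A,.066],[*(A+.038*u),.064],[*(A+.026*u),.079],[*(A+.006*u),.079],[.4702,.0401,.0714],[.4702,.0401,.0854]]))
crop(w,240,190,160,130,5,'pics/w3c.png')
```

```text
[[349.88408082 295.05001942]
 [293.199084   267.79289352]
 [310.708421   286.16817689]
 [342.36139802 300.53572662]
 [315.41908033 278.07106954]
 [315.14850302 287.92634921]]
```

View pics/w3c.png

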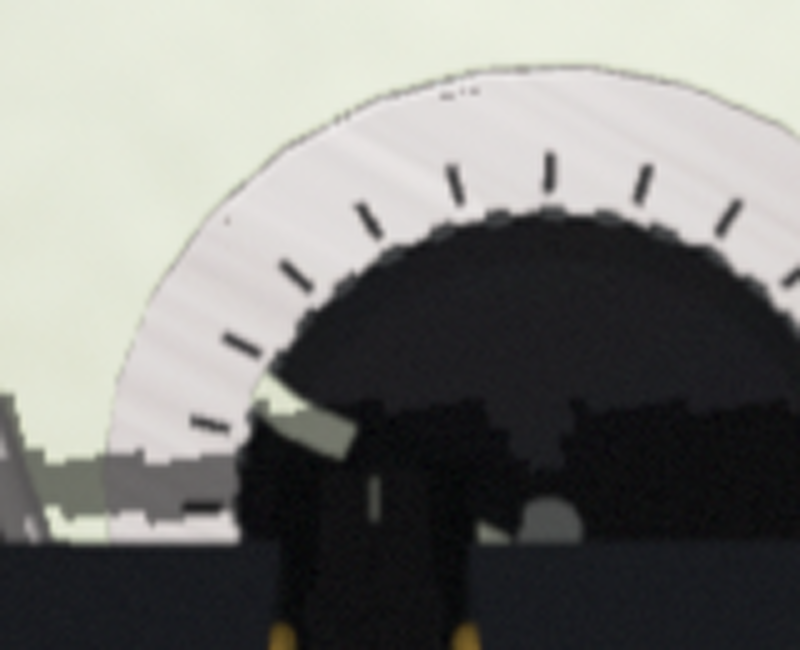

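Run:
```python
from h import *
p=pickle.load(open('pics/s3.pkl','rb'))
g=p['pixels'].astype(int).sum(2)//3
print('cols',list(range(318,342)))
for v in range(246,272): print(v,g[v,318:342])
```

```text
cols [318, 319, 320, 321, 322, 323, 324, 325, 326, 327, 328, 329, 330, 331, 332, 333, 334, 335, 336, 337, 338, 339, 340, 341]
246 [25 26 26 37 53 52 46 45 45 32 29 27 26 26 27 29 26 26 27 27 26 35 56 66]
247 [24 24 25 34 49 39 31 35 41 34 26 26 24 28 30 29 27 26 26 27 27 37 59 64]
248 [ 43  39  33  30  32  26  22  27  36  30  27  26  27  25  27  24  27  26
  26  26  25  36  75 113]
249 [122 120 108  69  31  16  21  25  26  27  28  23  25  25  25  25  22  23
  27  22  21  43 113 174]
250 [192 193 184 132  57  20  18  20  23  22  24  22  42  71  68  60  49  38
  32  27  26  72 150 199]
251 [216 217 211 168  92  30  18  19  22  18  21  25  84 141 146 138 126 119
 113 106  92 123 186 211]
252 [218 219 216 185 116  43  22  22  23  23  14  32 115 182 193 194 193 191
 187 181 169 176 206 217]
253 [217 218 217 192 127  49  18  20  22  18  17  44 126 189 203 212 216 215
 206 201 204 206 215 217]
254 [217 218 218 195 130  49  17  19  19  18  18  57 136 188 192 206 213 210
 197 195 210 216 216 210]
255 [217 217 216 193 127  46  21  18  24  18  15  53 122 164 165 172 177 174
 162 172 194 205 207
[... 903 characters left out ...]
 59
  47  32  23  23  22  26]
265 [181 131  66  23  16  18  19  17  17  16  19  36  58  74  55  38  52  55
  38  20  14  17  20  17]
266 [152  95  39  16  14  17  17  17  15  17  16  19  26  32  27  31  46  47
  30  20  15  16  18  13]
267 [94 51 22 15 17 16 17 19 20 19 16 17 15 20 23 45 64 64 42 24 17 18 19 20]
268 [85 36 16 16 17 15 19 16 16 19 14 19 17 16 34 64 80 79 56 29 20 17 16 18]
269 [135  59  14  14  20  21  13  17  19  17  18  18  17  17  32  62  79  77
  56  29  20  17  18  16]
270 [151  66  16  18  22  18  21  17  17  13  17  18  17  19  18  43  59  57
  38  21  17  17  19  14]
271 [126  55  19  18  20  18  14  18  18  17  17  16  18  15  18  25  29  31
  23  20  16  16  19  18]
```

Run:
```python
from h import *
ims=[]
for n in('w1','w2','w3'):
    w=pickle.load(open(f'pics/{n}.pkl','rb'));im=w['pixels'][230:330,270:365,::-1].astype(float)
    im=np.clip((im-5)*5,0,255).astype('uint8');ims.append(cv2.resize(im,None,fx=2.8*1.0,fy=2.8,interpolation=cv2.INTER_NEAREST))
cv2.imwrite('pics/wb.png',np.hstack(ims))
```

```text
(no output)
```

View pics/wb.png

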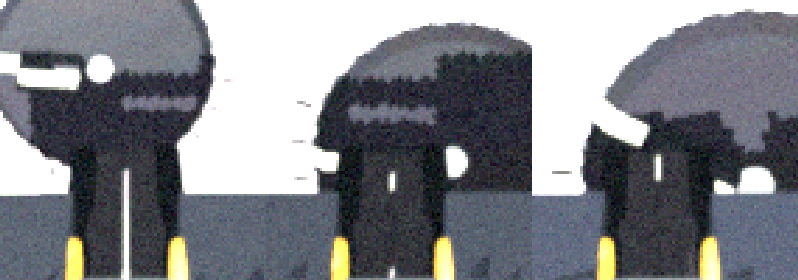

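Run:
```python
from h import *
from station import r
s=r.sense();T=s['ee_rot'];P=s['tcp_pos']
w=pickle.load(open('pics/w3.pkl','rb'));p=pickle.load(open('pics/s3.pkl','rb'))
c,d=ray(w,[(314.6,283)]);c2,d2=ray(p,[(326.5,257)])
tl=lambda c,d:(T.T@(c-P),T.T@d)
for (a,b) in (tl(c,d[0]),tl(c2,d2[0])):
    for x in(-.02,-.01,-.005,0,.005,.01,.014,.02):
        k=(x-a[0])/b[0];print(x,np.round(a+k*b,4))
    print()
```

```text
-0.02 [-0.02   -0.0006 -0.0112]
-0.01 [-0.01   -0.0006 -0.0069]
-0.005 [-0.005  -0.0006 -0.0048]
0 [ 0.     -0.0006 -0.0027]
0.005 [ 0.005  -0.0006 -0.0006]
0.01 [ 0.01   -0.0006  0.0015]
0.014 [ 0.014  -0.0006  0.0032]
0.02 [ 0.02   -0.0006  0.0058]

-0.02 [-0.02    0.0005  0.009 ]
-0.01 [-0.01   -0.0002  0.0031]
-0.005 [-0.005  -0.0006  0.0002]
0 [ 0.     -0.001  -0.0028]
0.005 [ 0.005  -0.0014 -0.0057]
0.01 [ 0.01   -0.0018 -0.0087]
0.014 [ 0.014  -0.0021 -0.0111]
0.02 [ 0.02   -0.0025 -0.0146]
```

Run:
```python
from h import *
Ax=np.array([.452,.0567]);th=np.radians(-36);u=np.array([np.cos(th),np.sin(th)]);n=np.array([np.sin(th),-np.cos(th)])
P=Ax+.018*u+.023*n
s=st();togo(s,[*P,.085],54)
```

```text
t 5.35 tcp [0.4699 0.04   0.0854] yaw z 79.96 tilt [-1.    -0.014  0.004] F [0.06 0.39 0.81] w 0.007 j [ 24.9  14.3 -30.6   0.4 -44.3 -35.2]
shift tool [ 0.0001  0.0144 -0.0152] twist 25.96
```

The measurements put the closed fingertips higher than expected: they seem to pass above the tab, and nothing has turned or pressed. I back off behind the tab and feel downward.

>>> apply_moves(
  xyz=[
    [0,0.0144,-0.0152],
    [0,0,0],
    [0,0,0],
    [0,0,0],
    [0.002,0,0],
    [0.002,0,0],
    [0,0,0],
  ],
  twist=[0,8.5,8.5,8.5,0,0,0],
  claw=[0,0,0,0,0,0,0],
)

```text
time_s: 6.05
tcp_pos: [0.4518, 0.0267, 0.0808]
ee_rot: [[0.014, -0.809, 0.588], [0.001, 0.588, 0.809], [-1.0, -0.01, 0.009]]
wrist_force: [0.0, -0.5, 0.4]
gripper_width: 0.006
```

>>> apply_moves(
  xyz=[
    [0.003,0,0],
    [0,0,0],
  ],
  twist=[0,0],
  claw=[0,0],
)

```text
time_s: 6.25
tcp_pos: [0.4518, 0.0267, 0.0774]
ee_rot: [[0.013, -0.81, 0.586], [0.001, 0.586, 0.81], [-1.0, -0.01, 0.009]]
wrist_force: [0.4, -0.1, -0.2]
gripper_width: 0.007
```

Run:
```python
from h import *
s=st();rel(s);p=shot('side','s4');crop(p,300,235,60,50,12,'pics/s4d.png')
```

```text
t 6.25 tcp [0.4518 0.0267 0.0774] yaw z 54.1 tilt [-1.    -0.01   0.009] F [ 0.39 -0.12 -0.17] w 0.007 j [ 24.3  13.3 -33.6   0.4 -42.3 -60.4]
tool frame rel axis: radial 0.0174 behind 0.0244 u angle -35.9 z 0.0774
```

View pics/s4d.png

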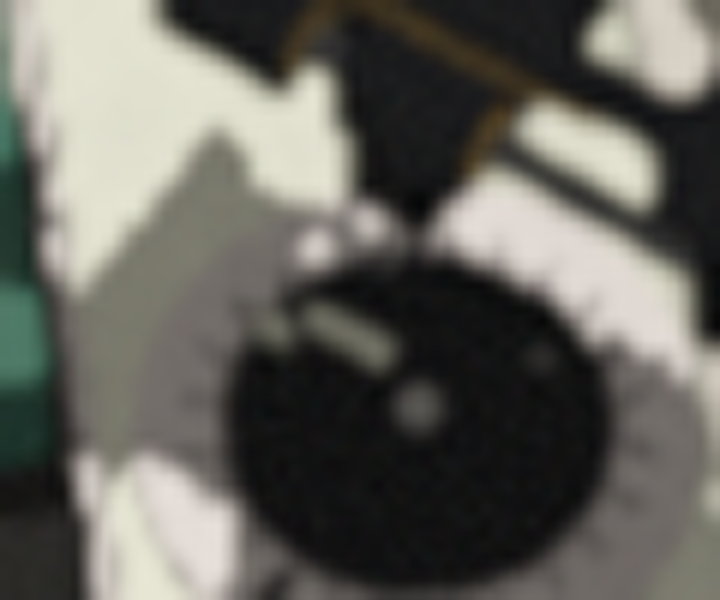

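Run:
```python
from h import *
p=pickle.load(open('pics/s4.pkl','rb'))
for z in(.065,.075,.08,.085,.09,.095,.1,.105):
  print(z,[np.round((proj(p,[.4518+a*.588,.0267+a*.809,z])-[300,235]+.5)*12-.5)[0].tolist() for a in(-.0095,0,.0095)])
w=shot('wrist','w4');im=w['pixels'][200:340,250:380,::-1].astype(float)
im=np.clip((im-5)*4,0,255).astype('uint8');cv2.imwrite('pics/w4c.png',cv2.resize(im,None,fx=4,fy=4,interpolation=cv2.INTER_NEAREST))
```

```text
0.065 [[446.0, 239.0], [419.0, 274.0], [391.0, 309.0]]
0.075 [[446.0, 212.0], [419.0, 247.0], [391.0, 283.0]]
0.08 [[446.0, 199.0], [419.0, 234.0], [391.0, 270.0]]
0.085 [[446.0, 185.0], [419.0, 220.0], [391.0, 256.0]]
0.09 [[447.0, 171.0], [419.0, 207.0], [391.0, 243.0]]
0.095 [[447.0, 157.0], [419.0, 193.0], [391.0, 229.0]]
0.1 [[447.0, 144.0], [419.0, 179.0], [391.0, 215.0]]
0.105 [[447.0, 130.0], [419.0, 165.0], [391.0, 201.0]]
```

View pics/w4c.png

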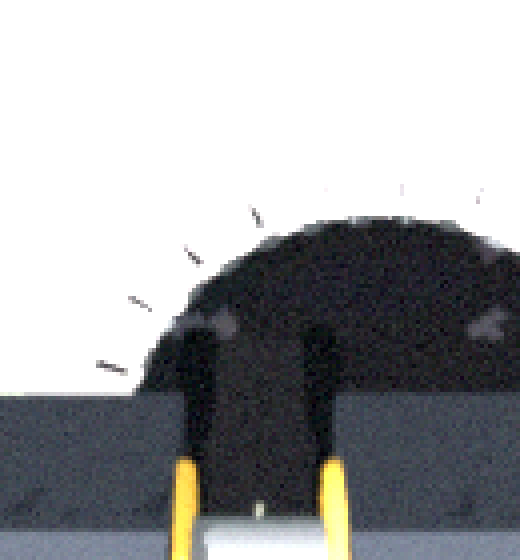

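The visual geometry (wrist, side and open-gripper views, plus body distances) consistently puts the real fingertips about 20 mm behind the reported TCP rather than 14 mm ahead. The lack of contact agrees. I descend further in guarded steps.

>>> apply_moves(
  xyz=[
    [0.008,0,0],
    [0.008,0,0],
    [0.004,0,0],
    [0,0,0],
  ],
  twist=[0,0,0,0],
  claw=[0,0,0,0],
)

```text
time_s: 6.75
tcp_pos: [0.4523, 0.0268, 0.0558]
ee_rot: [[0.014, -0.81, 0.586], [0.001, 0.586, 0.81], [-1.0, -0.01, 0.009]]
wrist_force: [-0.2, 0.1, 0.5]
gripper_width: 0.002
```

Run:
```python
from h import *
s=st();rel(s);p=shot('side','s5');crop(p,300,235,60,50,12,'pics/s5d.png')
```

```text
t 6.75 tcp [0.4523 0.0268 0.0558] yaw z 54.12 tilt [-1.    -0.01   0.009] F [-0.16  0.06  0.54] w 0.002 j [ 24.2  15.3 -35.    0.4 -38.9 -60.4]
tool frame rel axis: radial 0.0177 behind 0.024 u angle -35.9 z 0.0558
```

View pics/s5d.png

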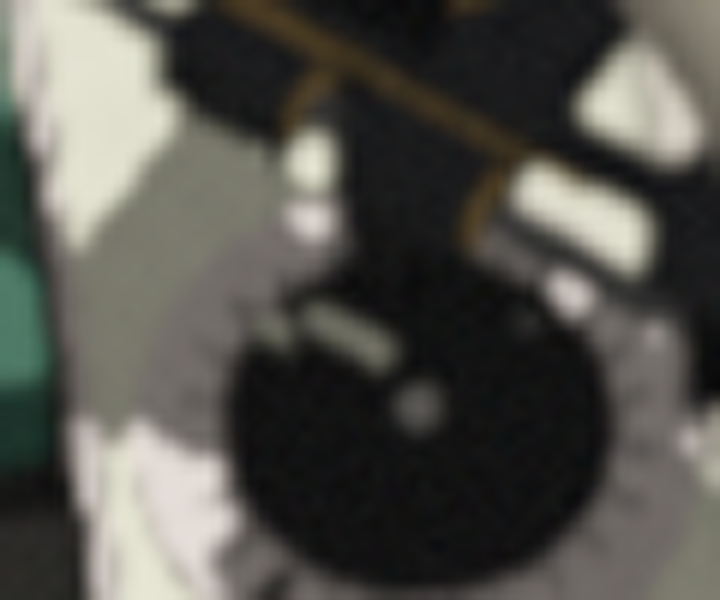

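>>> apply_moves(
  xyz=[
    [0.003,0,0],
    [0,0,0],
  ],
  twist=[0,0],
  claw=[0,0],
)

```text
time_s: 7.0
tcp_pos: [0.4526, 0.0269, 0.0528]
ee_rot: [[0.014, -0.81, 0.586], [0.001, 0.586, 0.81], [-1.0, -0.011, 0.009]]
wrist_force: [-0.3, 0.9, 0.6]
gripper_width: 0.004
```

>>> apply_moves(
  xyz=[
    [0.0025,0,0],
    [0,0,0],
  ],
  twist=[0,0],
  claw=[0,0],
)

```text
time_s: 7.2
tcp_pos: [0.4529, 0.027, 0.0503]
ee_rot: [[0.015, -0.81, 0.586], [0.002, 0.586, 0.81], [-1.0, -0.011, 0.01]]
wrist_force: [0.1, -1.1, 0.8]
gripper_width: 0.007
```

>>> apply_moves(
  xyz=[
    [0.002,0,0],
    [0,0,0],
  ],
  twist=[0,0],
  claw=[0,0],
)

```text
time_s: 7.4
tcp_pos: [0.4531, 0.0271, 0.0483]
ee_rot: [[0.015, -0.81, 0.586], [0.002, 0.586, 0.81], [-1.0, -0.011, 0.01]]
wrist_force: [-0.0, 0.6, -0.6]
gripper_width: 0.006
```

The tips should now be about 66–72 mm high with no force. I push toward the tab.

>>> apply_moves(
  xyz=[
    [0,0,0.004],
    [0,0,0.004],
    [0,0,0.003],
    [0,0,0.002],
    [0,0,0],
  ],
  twist=[0,0,0,0,0],
  claw=[0,0,0,0,0],
)

```text
time_s: 7.9
tcp_pos: [0.459, 0.0344, 0.0485]
ee_rot: [[0.008, -0.811, 0.585], [-0.006, 0.585, 0.811], [-1.0, -0.01, 0.0]]
wrist_force: [0.1, -1.2, 0.2]
gripper_width: 0.011
```

Run:
```python
from h import *
s=st();rel(s);p=shot('side','s6');crop(p,300,235,60,50,12,'pics/s6d.png')
```

```text
t 7.9 tcp [0.459  0.0344 0.0485] yaw z 54.2 tilt [-1.   -0.01  0.  ] F [ 0.07 -1.19  0.2 ] w 0.011 j [ 25.   16.8 -34.5   0.8 -38.5 -61.4]
tool frame rel axis: radial 0.0187 behind 0.0139 u angle -35.8 z 0.0485
```

View pics/s6d.png

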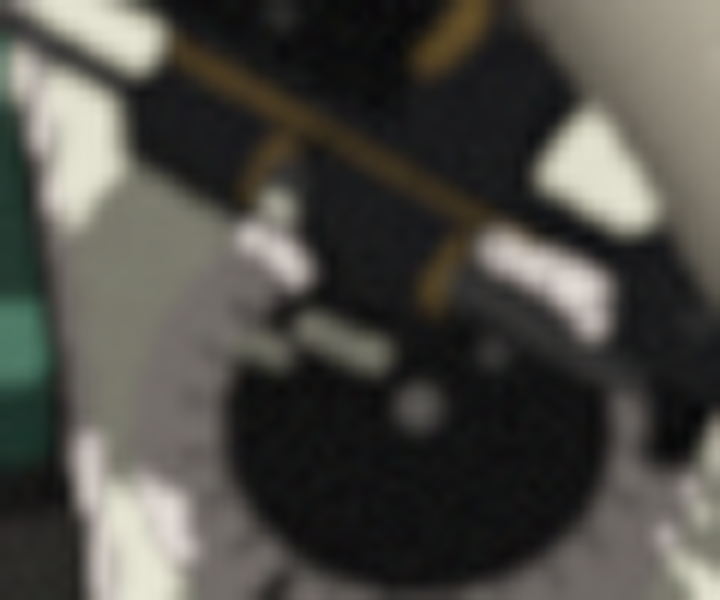

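Contact made: the index has begun moving (s6d about (262,347)). I continue along the arc.

>>> apply_moves(
  xyz=[
    [0,-0.0011,0.003],
    [0,-0.0011,0.003],
    [0,-0.0011,0.003],
    [0,-0.0011,0.003],
    [0,-0.0011,0.003],
    [0,-0.0011,0.003],
  ],
  twist=[-5,-5,-5,-5,-5,-5],
  claw=[0,0,0,0,0,0],
)

```text
time_s: 8.55
tcp_pos: [0.4693, 0.0409, 0.0486]
ee_rot: [[-0.002, -0.997, 0.078], [-0.02, 0.078, 0.997], [-1.0, 0.0, -0.02]]
wrist_force: [1.9, -8.1, -0.3]
gripper_width: 0.005
```

Run:
```python
from h import *
s=st();rel(s);p=shot('side','s7');crop(p,300,235,60,50,12,'pics/s7d.png')
```

```text
t 8.55 tcp [0.4693 0.0409 0.0486] yaw z 85.51 tilt [-1.    0.   -0.02] F [ 1.89 -8.09 -0.33] w 0.005 j [ 25.5  18.  -32.8   1.5 -39.9 -31.2]
tool frame rel axis: radial 0.0185 behind 0.0144 u angle -4.5 z 0.0486
```

View pics/s7d.png

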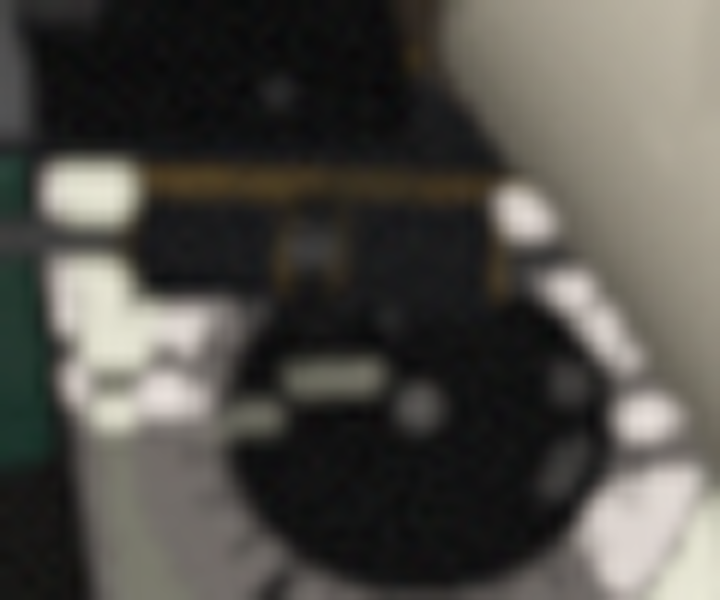

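The tab follows flush (dial about -5°). Continuing.

>>> apply_moves(
  xyz=[
    [0,-0.0011,0.003],
    [0,-0.0011,0.003],
    [0,-0.0011,0.003],
    [0,-0.0011,0.003],
    [0,-0.0011,0.003],
    [0,-0.0011,0.003],
    [0,-0.0011,0.003],
    [0,-0.0011,0.003],
  ],
  twist=[-5,-5,-5,-5,-5,-5,-5,-5],
  claw=[0,0,0,0,0,0,0,0],
)

```text
time_s: 9.4
tcp_pos: [0.4744, 0.0599, 0.0486]
ee_rot: [[-0.003, -0.792, -0.61], [-0.032, -0.61, 0.792], [-0.999, 0.022, -0.024]]
wrist_force: [2.5, -5.1, -0.7]
gripper_width: 0.005
```

```bash
cat >> h.py <<'E'
def dialpts(p,ix,tl,f,o,A=None):
    g=lambda L:[((a+.5)/f-.5+o[0],(b+.5)/f-.5+o[1]) for a,b in L]
    return g
E
python3 - <<'E'
from h import *
s=st();rel(s);p=shot('side','s8');crop(p,295,230,75,70,8,'pics/s8d.png')
E
```

```text
t 9.4 tcp [0.4744 0.0599 0.0486] yaw z 127.61 tilt [-0.999  0.022 -0.024] F [ 2.47 -5.07 -0.72] w 0.005 j [ 27.8  18.6 -32.    2.4 -40.4   7.9]
tool frame rel axis: radial 0.0197 behind 0.0111 u angle 37.6 z 0.0486
```

View pics/s8d.png

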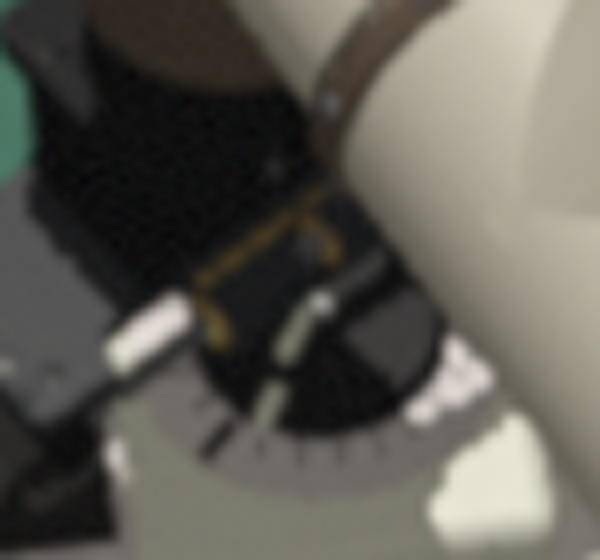

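The dial went past: the index at (265,415) sits on the next tick, about 15° beyond the long line at (218,443). I back off, rise and measure, then push it back from the other side.

>>> apply_moves(
  xyz=[
    [0,0,-0.006],
    [-0.02,0,0],
    [-0.03,0,0],
    [-0.04,0,-0.0],
    [-0.04,0,0],
    [0,0,-0.04],
    [0,0,-0.04],
    [0,0,0],
  ],
  twist=[0,0,0,0,0,0,0,0],
  claw=[0,0,0,0,0,0,0,0],
)

```text
time_s: 10.25
tcp_pos: [0.5315, -0.003, 0.187]
ee_rot: [[0.003, -0.795, -0.606], [-0.027, -0.606, 0.795], [-1.0, 0.014, -0.023]]
wrist_force: [-0.5, 0.1, -0.6]
gripper_width: 0.006
```

Run:
```python
from h import *
s=st();rel(s);p=shot('side','s9');crop(p,255,185,150,130,5,'pics/s9c.png')
```

```text
t 10.25 tcp [ 0.5315 -0.003   0.187 ] yaw z 127.32 tilt [-1.     0.014 -0.023] F [-0.53  0.07 -0.64] w 0.006 j [ 18.1  13.6 -14.9   1.7 -61.8  18.4]
tool frame rel axis: radial 0.027 behind 0.0957 u angle 37.3 z 0.187
```

View pics/s9c.png

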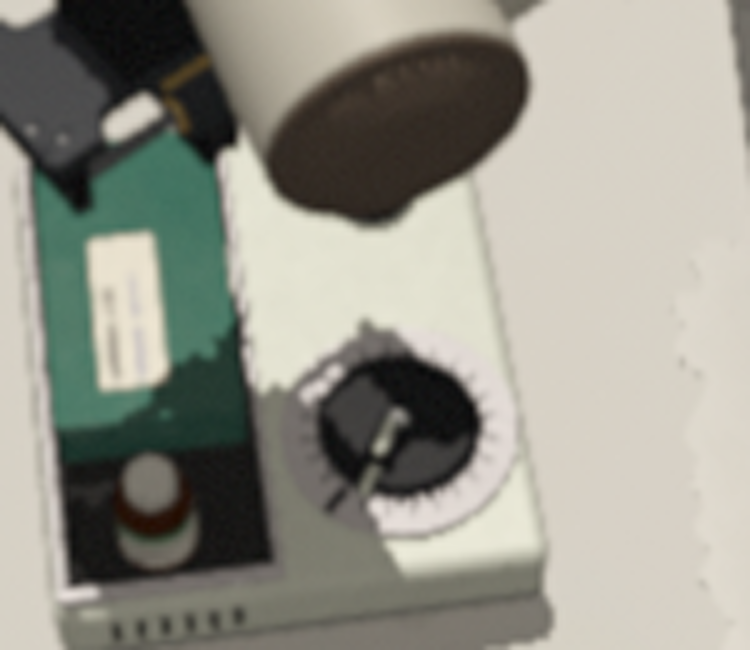

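The dial is clear: the index ends at about (369,486), the target line runs (345,489)–(328,508), and the axis is at (400,420). The box and bottle are unmoved.

Run:
```python
from h import *
p=pickle.load(open('pics/s9.pkl','rb'))
crop(p,312,248,50,50,12,'pics/s9d.png')
A=np.array([.452,.0567])
for a in(45,50,55,60,65,70):
    u=np.array([np.cos(np.radians(a)),np.sin(np.radians(a))])
    print(a,np.round((proj(p,[[*(A+.016*u),.079],[*(A+.026*u),.079],[*(A+.038*u),.062],[*(A+.0545*u),.059]])-[312,248]+.5)*12-.5).tolist())
w=shot('wrist','w9');print(proj(w,[*A,.066]))
```

```text
45 [[223.0, 271.0], [187.0, 306.0], [145.0, 390.0], [85.0, 455.0]]
50 [[229.0, 275.0], [196.0, 312.0], [158.0, 400.0], [104.0, 469.0]]
55 [[235.0, 279.0], [206.0, 319.0], [172.0, 409.0], [125.0, 482.0]]
60 [[242.0, 282.0], [217.0, 324.0], [187.0, 417.0], [146.0, 493.0]]
65 [[248.0, 285.0], [228.0, 328.0], [203.0, 424.0], [169.0, 503.0]]
70 [[255.0, 287.0], [239.0, 332.0], [220.0, 429.0], [193.0, 511.0]]
[[340.19158576 331.72304317]]
```

View pics/s9d.png

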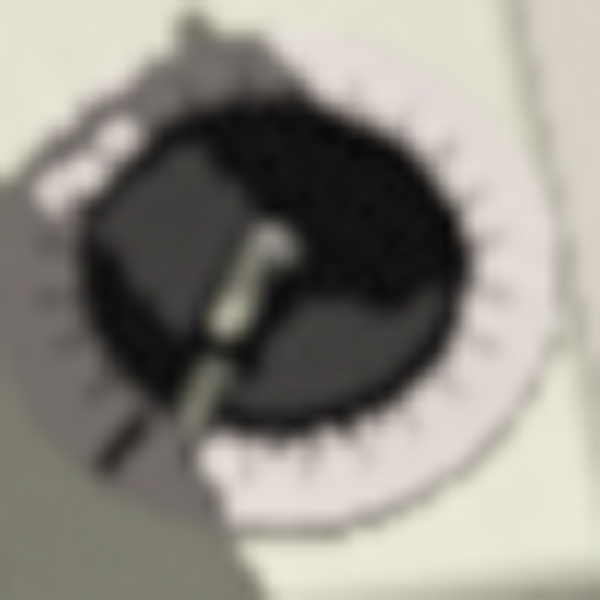

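View pics/w9.png

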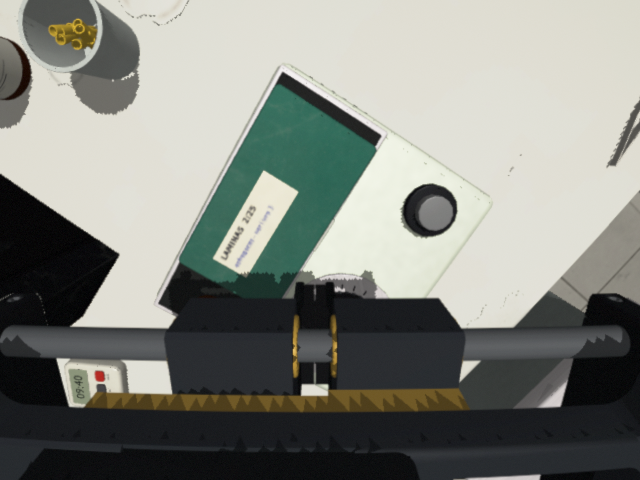

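Run:
```python
from h import *
A=np.array([.452,.0567]);a=np.radians(61);u=np.array([np.cos(a),np.sin(a)]);t=np.array([-u[1],u[0]])
P=A+.018*u+.028*t;print(P);s=st();togo(s,[*P,.12],140)
```

```text
[0.43623722 0.08601782]
t 10.35 tcp [ 0.5289 -0.0015  0.186 ] yaw z 127.43 tilt [-1.     0.017 -0.021] F [-0.2  -0.24 -0.69] w 0.007 j [ 18.3  13.5 -15.1   1.6 -61.9  18.3]
shift tool [0.0637 0.0193 0.1272] twist -12.57
```

>>> apply_moves(
  xyz=[
    [0,0.0064,0.0424],
    [0,0.0064,0.0424],
    [0,0.0064,0.0424],
    [0,0,0],
    [0,0,0],
    [0.03,0,0],
    [0.03,0,0],
    [0,0,0],
    [0,0,0],
  ],
  twist=[0,0,0,-6.3,-6.3,0,0,0,0],
  claw=[0,0,0,0,0,0,0,0,0],
)

```text
time_s: 11.25
tcp_pos: [0.4265, 0.0946, 0.1206]
ee_rot: [[-0.004, -0.633, -0.774], [-0.023, -0.774, 0.632], [-1.0, 0.021, -0.012]]
wrist_force: [-0.0, 0.5, 0.1]
gripper_width: 0.006
```

Run:
```python
from h import *
s=st();rel(s);togo(s,[.4362,.0860,.055],140);p=shot('side','s10');crop(p,255,185,150,130,5,'pics/s10c.png')
```

```text
t 11.25 tcp [0.4265 0.0946 0.1206] yaw z 140.76 tilt [-1.     0.021 -0.012] F [-0.    0.52  0.15] w 0.006 j [ 34.7   8.9 -31.8   1.3 -50.2  15.2]
tool frame rel axis: radial 0.0133 behind -0.0437 u angle 50.8 z 0.1206
shift tool [ 0.0657 -0.0008 -0.0122] twist 0.76
```

View pics/s10c.png

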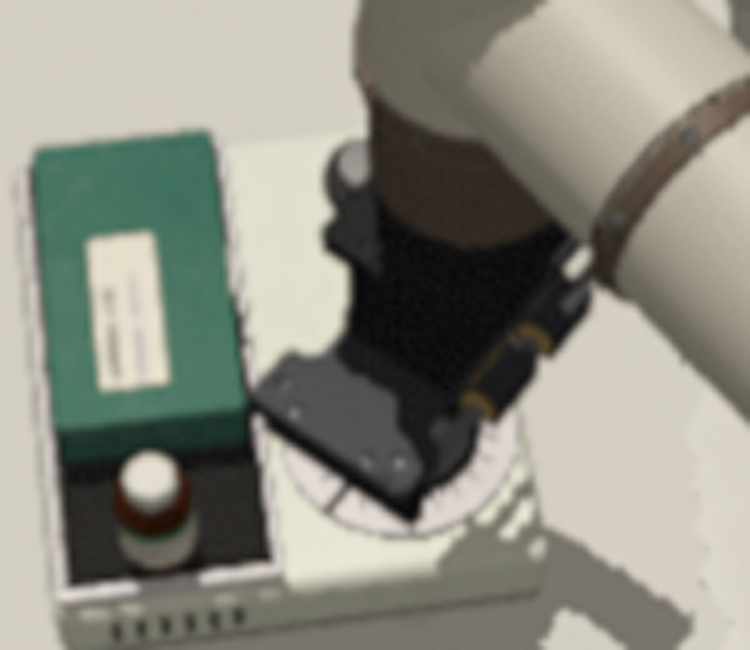

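>>> apply_moves(
  xyz=[
    [0,-0.003,-0.01],
    [0.03,0,0],
    [0.025,0,0],
    [0.01,0,0],
    [0.005,0,0],
    [0,0,0],
    [0,0,0],
  ],
  twist=[0,0,0,0,0,0,0],
  claw=[0,0,0,0,0,0,0],
)

```text
time_s: 12.0
tcp_pos: [0.4461, 0.0923, 0.0567]
ee_rot: [[0.014, -0.632, -0.775], [-0.014, -0.775, 0.632], [-1.0, 0.002, -0.02]]
wrist_force: [-0.9, -0.8, 0.3]
gripper_width: 0.005
```

Run:
```python
from h import *
s=st();rel(s);w=shot('wrist','w11');
```

```text
t 12.0 tcp [0.4461 0.0923 0.0567] yaw z 140.79 tilt [-1.     0.002 -0.02 ] F [-0.93 -0.79  0.33] w 0.005 j [ 33.1  15.5 -35.    1.8 -39.2  16.4]
tool frame rel axis: radial 0.0239 behind -0.0271 u angle 50.8 z 0.0567
```

View pics/w11.png

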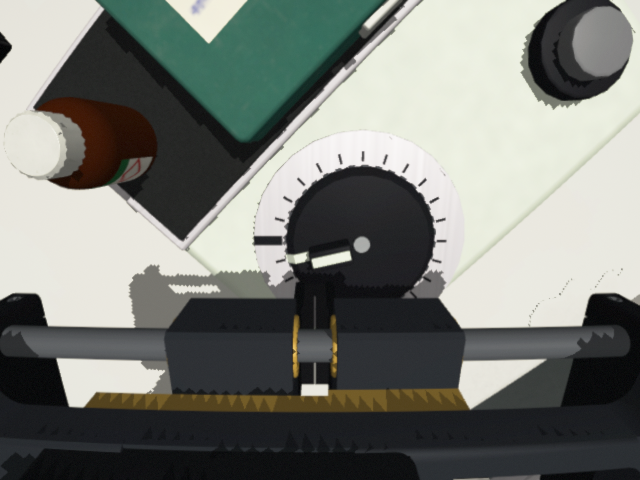

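The wrist view shows it all: axis (362,244), index (300,258), target line (268,241), fingertips below the tab. I lower the tips and push back in small steps.

>>> apply_moves(
  xyz=[
    [0.005,0.003,0],
    [0.003,0,0],
    [0,0,-0.004],
    [0,0,-0.004],
    [0,0,0],
  ],
  twist=[0,0,0,0,0],
  claw=[0,0,0,0,0],
)

```text
time_s: 12.55
tcp_pos: [0.4519, 0.0856, 0.0501]
ee_rot: [[0.018, -0.632, -0.775], [-0.011, -0.775, 0.632], [-1.0, -0.003, -0.021]]
wrist_force: [-0.3, 0.4, 0.2]
gripper_width: 0.005
```

Run:
```python
from h import *
s=st();rel(s);w=shot('wrist','w12');crop(w,240,130,150,150,4,'pics/w12c.png')
```

```text
t 12.55 tcp [0.4519 0.0856 0.0501] yaw z 140.82 tilt [-1.    -0.003 -0.021] F [-0.26  0.4   0.2 ] w 0.005 j [ 31.9  16.4 -35.1   1.8 -38.   17.6]
tool frame rel axis: radial 0.0223 behind -0.0183 u angle 50.8 z 0.0501
```

View pics/w12c.png

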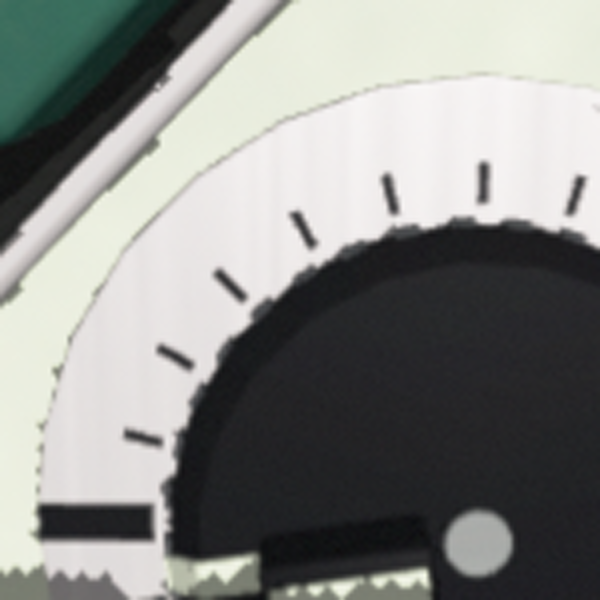

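>>> apply_moves(
  xyz=[
    [0,0,-0.003],
    [0,0,0],
  ],
  twist=[0,0],
  claw=[0,0],
)

```text
time_s: 12.8
tcp_pos: [0.4546, 0.0846, 0.0503]
ee_rot: [[0.019, -0.632, -0.775], [-0.009, -0.775, 0.632], [-1.0, -0.005, -0.02]]
wrist_force: [0.2, 0.4, 0.1]
gripper_width: 0.003
```

Run:
```python
from h import *
s=st();rel(s);w=shot('wrist','w13');crop(w,240,130,150,150,4,'pics/w13c.png')
```

```text
t 12.8 tcp [0.4546 0.0846 0.0503] yaw z 140.81 tilt [-1.    -0.005 -0.02 ] F [0.21 0.37 0.06] w 0.003 j [ 31.5  16.5 -34.8   1.7 -38.1  18. ]
tool frame rel axis: radial 0.0233 behind -0.0156 u angle 50.8 z 0.0503
```

View pics/w13c.png

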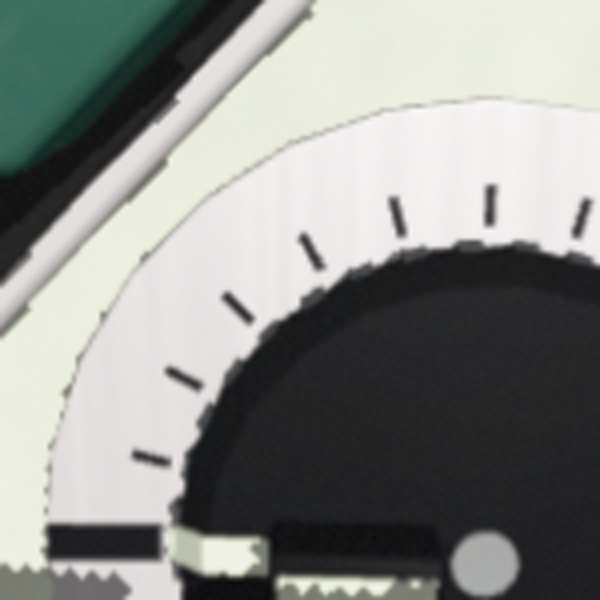

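Run:
```python
from h import *
w=pickle.load(open('pics/w13.pkl','rb'))
im=w['pixels'][245:285,245:325,::-1];cv2.imwrite('pics/w13d.png',cv2.resize(im,None,fx=10,fy=10,interpolation=cv2.INTER_NEAREST))
```

```text
(no output)
```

View pics/w13d.png

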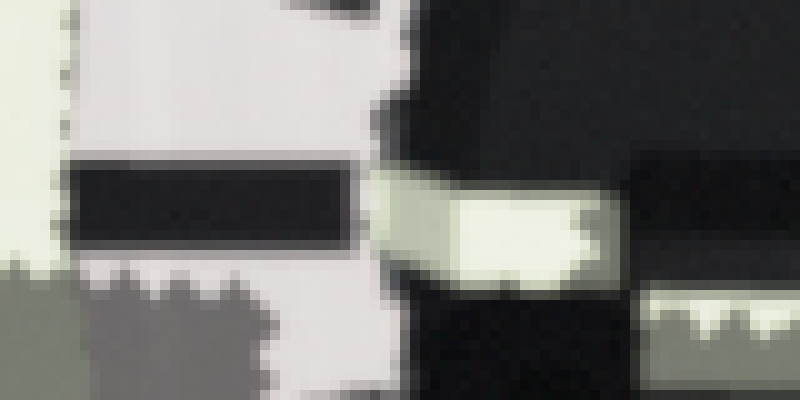

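The index now sits on the long line, offset about 0.4 mm. I back off, rise clear, and triangulate the button top.

>>> apply_moves(
  xyz=[
    [0,0,0.006],
    [0,0,0.004],
    [-0.02,0,0],
    [-0.04,0,0],
    [-0.04,0,0],
    [0,0,0],
    [0,0,0],
  ],
  twist=[0,0,0,0,0,0,0],
  claw=[0,0,0,0,0,0,0],
)

```text
time_s: 13.55
tcp_pos: [0.4417, 0.091, 0.1527]
ee_rot: [[0.015, -0.631, -0.776], [-0.015, -0.776, 0.631], [-1.0, 0.002, -0.02]]
wrist_force: [-0.1, 0.3, -0.3]
gripper_width: 0.003
```

Run:
```python
from h import *
s=st();rel(s);w=shot('wrist','w14')
from scipy.optimize import least_squares
L=[]
for n,o,f,c in(('top0',(240,170),5,(471,373)),('side0',(255,205),5,(370,62)),('w1',(0,0),1,(209,123)),('w11',(0,0),1,(600,43))):
    p=pickle.load(open(f'pics/{n}.pkl','rb'));L.append((p,np.array([(c[0]+.5)/f-.5+o[0],(c[1]+.5)/f-.5+o[1]])))
r=least_squares(lambda X:np.concatenate([(proj(p,X)[0]-c) for p,c in L]),[.46,-.08,.07]);print(r.x,np.round(r.fun,1))
for p,c in L: print(onz(p,[c],.07))
```

```text
t 13.55 tcp [0.4417 0.091  0.1527] yaw z 140.9 tilt [-1.     0.002 -0.02 ] F [-0.11  0.26 -0.25] w 0.003 j [ 33.3   7.4 -28.2   1.4 -54.1  16.8]
tool frame rel axis: radial 0.0201 behind -0.0296 u angle 50.9 z 0.1527
[ 0.46045992 -0.08116745  0.07375938] [ 1.2 -0.5  0.3  0.2 -1.   0.2 -0.   0.6]
[[ 0.45969128 -0.0785659   0.07      ]]
[[ 0.46096752 -0.08430131  0.07      ]]
[[ 0.46050071 -0.08156216  0.07      ]]
[[ 0.45966843 -0.08413507  0.07      ]]
```

View pics/w14.png

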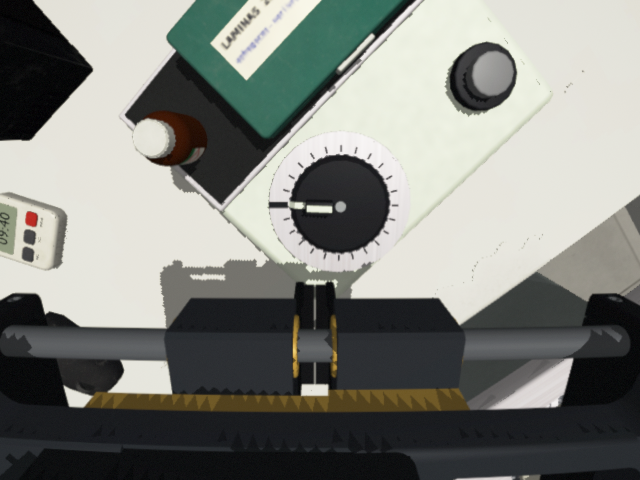

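The wrist picture shows the index on the long line, (282,205) to (297,205), with the bottle and box in place. The button top triangulates to (0.4605, -0.081, about 0.074). I move over it.

Run:
```python
from h import *
s=st();togo(s,[.4605,-.0812,.12],140.9)
```

```text
t 13.6 tcp [0.4422 0.0911 0.1529] yaw z 140.92 tilt [-1.     0.002 -0.021] F [ 0.03 -0.25 -0.08] w 0.003 j [ 33.3   7.4 -28.2   1.5 -54.1  16.8]
shift tool [ 0.0357  0.1222 -0.122 ] twist 0.02
```

>>> apply_moves(
  xyz=[
    [0,0.0305,-0.0305],
    [0,0.0305,-0.0305],
    [0,0.0305,-0.0305],
    [0,0.0305,-0.0305],
    [0,0,0],
    [0,0,0],
  ],
  twist=[0,0,0,0,0,0],
  claw=[0,0,0,0,0,0],
)

```text
time_s: 14.2
tcp_pos: [0.4573, -0.086, 0.1492]
ee_rot: [[0.004, -0.627, -0.779], [-0.018, -0.779, 0.627], [-1.0, 0.012, -0.014]]
wrist_force: [0.4, -0.5, 0.6]
gripper_width: 0.005
```

Run:
```python
from h import *
s=st();togo(s,[.4605,-.0812,.065],140.9);w=shot('side','s15');crop(w,255,185,150,130,5,'pics/s15c.png')
```

```text
t 14.2 tcp [ 0.4573 -0.086   0.1492] yaw z 141.19 tilt [-1.     0.012 -0.014] F [ 0.41 -0.53  0.65] w 0.005 j [ 10.2   9.2 -26.5   1.3 -54.2  40.2]
shift tool [ 0.0841 -0.0067  0.0016] twist 0.29
```

View pics/s15c.png

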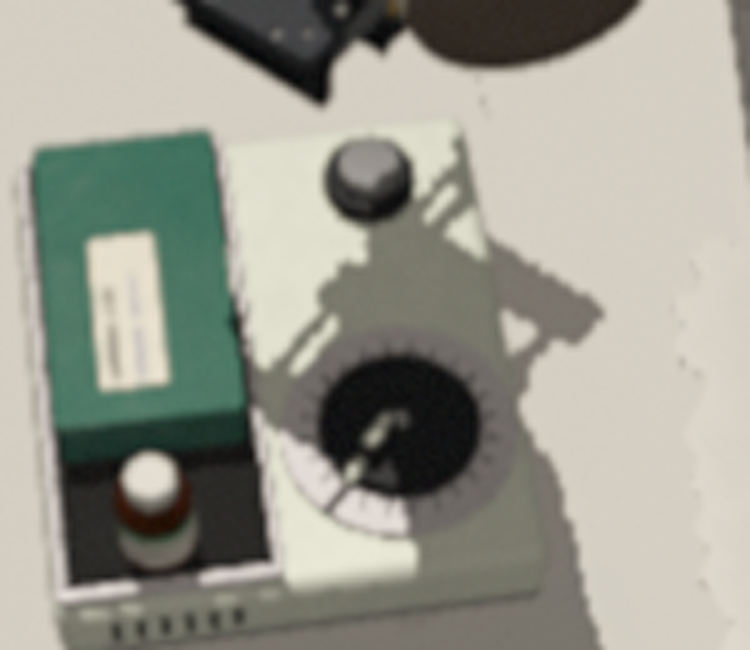

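The side view confirms it: the index at (350,475) runs straight into the long line at (335,500). I descend onto the button.

>>> apply_moves(
  xyz=[
    [0.03,-0.0067,0.0016],
    [0.03,0,0],
    [0.02,0,0],
    [0.003,0,0],
    [0,0,0],
    [0,0,0],
  ],
  twist=[0,0,0,0,0,0],
  claw=[0,0,0,0,0,0],
)

```text
time_s: 14.85
tcp_pos: [0.4613, -0.0746, 0.0636]
ee_rot: [[0.004, -0.617, -0.787], [-0.018, -0.787, 0.617], [-1.0, 0.012, -0.015]]
wrist_force: [0.1, -0.4, 1.1]
gripper_width: 0.005
```

Run:
```python
from h import *
s=st();togo(s,[.4605,-.0812,.055],140.9);w=shot('side','s16');crop(w,255,185,150,130,5,'pics/s16c.png')
```

```text
t 14.85 tcp [ 0.4613 -0.0746  0.0636] yaw z 141.91 tilt [-1.     0.012 -0.015] F [ 0.13 -0.36  1.08] w 0.005 j [ 11.6  16.  -32.8   1.6 -41.2  39.1]
shift tool [ 0.0087  0.0056 -0.0033] twist 1.01
```

View pics/s16c.png

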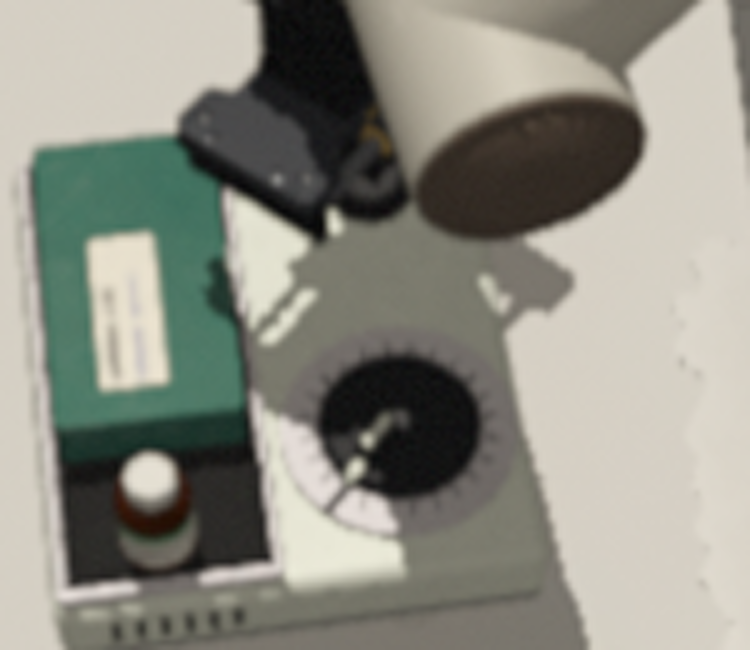

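>>> apply_moves(
  xyz=[
    [0,0.0056,-0.0033],
    [0,0,0],
    [0.004,0,0],
    [0.004,0,0],
    [0,0,0],
  ],
  twist=[0,0,0,0,0],
  claw=[0,0,0,0,0],
)

```text
time_s: 15.4
tcp_pos: [0.4632, -0.0815, 0.0586]
ee_rot: [[0.013, -0.617, -0.787], [-0.017, -0.787, 0.617], [-1.0, 0.005, -0.02]]
wrist_force: [-0.6, 0.4, 0.4]
gripper_width: 0.001
```

>>> apply_moves(
  xyz=[
    [0.003,0,0],
    [0.003,0,0],
  ],
  twist=[0,0],
  claw=[0,0],
)

```text
time_s: 15.6
tcp_pos: [0.4634, -0.0816, 0.0528]
ee_rot: [[0.013, -0.617, -0.787], [-0.017, -0.787, 0.617], [-1.0, 0.005, -0.021]]
wrist_force: [-1.8, 1.9, 4.9]
gripper_width: 0.007
```

>>> apply_moves(
  xyz=[
    [0.003,0,0],
    [0.003,0,0],
  ],
  twist=[0,0],
  claw=[0,0],
)

```text
time_s: 15.8
tcp_pos: [0.4635, -0.0817, 0.0517]
ee_rot: [[0.011, -0.615, -0.789], [-0.019, -0.789, 0.614], [-1.0, 0.008, -0.021]]
wrist_force: [-12.9, 7.2, 35.8]
gripper_width: 0.005
```

>>> apply_moves(
  xyz=[
    [0.003,0,0],
    [0.003,0,0],
  ],
  twist=[0,0],
  claw=[0,0],
)

```text
time_s: 16.0
tcp_pos: [0.4635, -0.0817, 0.0519]
ee_rot: [[0.012, -0.612, -0.791], [-0.021, -0.791, 0.612], [-1.0, 0.01, -0.022]]
wrist_force: [-9.7, 4.3, 26.1]
gripper_width: 0.001
```

Force rose to about 5 N and then to a hard stop at 36 N, consistent with the button bottoming out. I check by looking.

Run:
```python
from h import *
s=st();w=shot('wrist','w17');im=w['pixels'][180:300,240:390,::-1].astype(float);im=np.clip(im*1.6,0,255).astype('uint8');cv2.imwrite('pics/w17c.png',cv2.resize(im,None,fx=5,fy=5,interpolation=cv2.INTER_CUBIC))
```

```text
t 16.0 tcp [ 0.4635 -0.0817  0.0519] yaw z 142.26 tilt [-1.     0.01  -0.022] F [-9.68  4.27 26.14] w 0.001 j [ 10.8  17.1 -33.6   2.1 -38.8  39.8]
```

View pics/w17c.png

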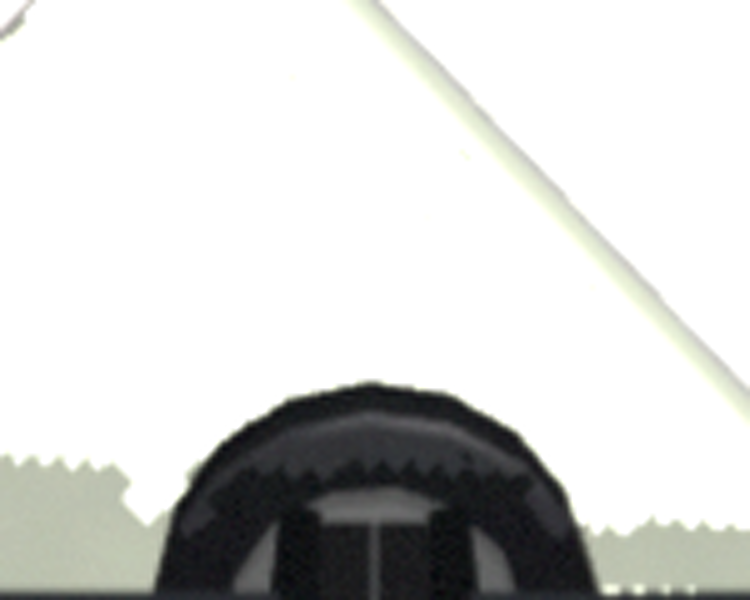

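The fingertips stand on the grey cap, well inside the black housing, and the cap is sunk in. I release and rise.

>>> apply_moves(
  xyz=[
    [-0.01,0,0],
    [-0.03,0,0],
    [-0.04,0,0],
    [-0.04,0,0],
    [-0.02,0,-0.03],
    [0,0,-0.04],
    [0,0,-0.04],
    [0,0,0],
    [0,0,0],
  ],
  twist=[0,0,0,0,0,0,0,0,0],
  claw=[0,0,0,0,0,0,0,0,0],
)

```text
time_s: 16.95
tcp_pos: [0.5513, -0.1481, 0.199]
ee_rot: [[0.013, -0.61, -0.792], [-0.022, -0.792, 0.61], [-1.0, 0.009, -0.024]]
wrist_force: [-0.5, -0.2, 0.2]
gripper_width: 0.007
```

Run:
```python
from h import *
s=st();p=shot('side','s18');t=shot('top','t18')
crop(p,255,185,150,130,5,'pics/s18c.png');crop(t,200,150,160,140,4,'pics/t18c.png')
```

```text
t 16.95 tcp [ 0.5513 -0.1481  0.199 ] yaw z 142.41 tilt [-1.     0.009 -0.024] F [-0.48 -0.25  0.17] w 0.007 j [  2.   16.4  -9.1   1.4 -63.8  49.8]
```

View pics/s18c.png

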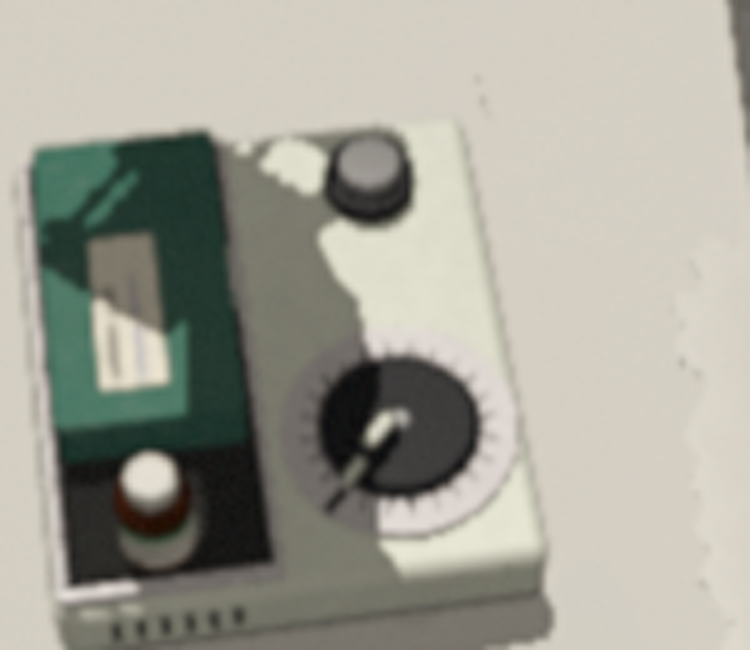

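View pics/t18.png

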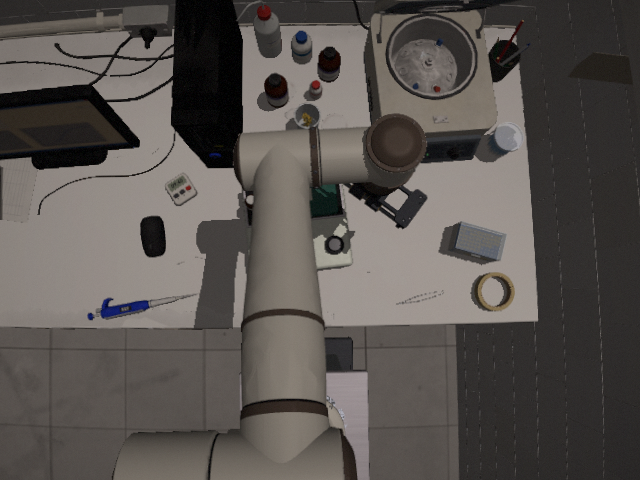

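The button is back up, the index lies on the long line at (345,478) to (330,507), and the bystanders are unmoved. I step the arm away from the centrifuge area and hand in.

>>> apply_moves(
  xyz=[
    [-0.02,0.03,0.03],
    [-0.02,0.0,0.0],
    [0,0,0],
    [0,0,0],
    [0,0,0],
  ],
  twist=[0,0,0,0,0],
  claw=[0,0,0,0,0],
)

```text
time_s: 17.55
tcp_pos: [0.502, -0.1492, 0.2347]
ee_rot: [[0.003, -0.606, -0.795], [-0.021, -0.795, 0.606], [-1.0, 0.015, -0.015]]
wrist_force: [0.8, -0.2, -0.2]
gripper_width: 0.009
```

Run:
```python
from h import *
from station import job
s=st();p=shot('side','s19');crop(p,255,185,150,130,5,'pics/s19c.png');print(np.abs(s['joint_velocities']).max());print(job.finish_job())
```

```text
t 17.55 tcp [ 0.502  -0.1492  0.2347] yaw z 142.7 tilt [-1.     0.015 -0.015] F [ 0.83 -0.22 -0.17] w 0.009 j [  2.   10.6 -11.6   1.3 -67.7  50.2]
1.282668517422666
the job is handed in; nothing more can be done
None
```

View pics/s19c.png

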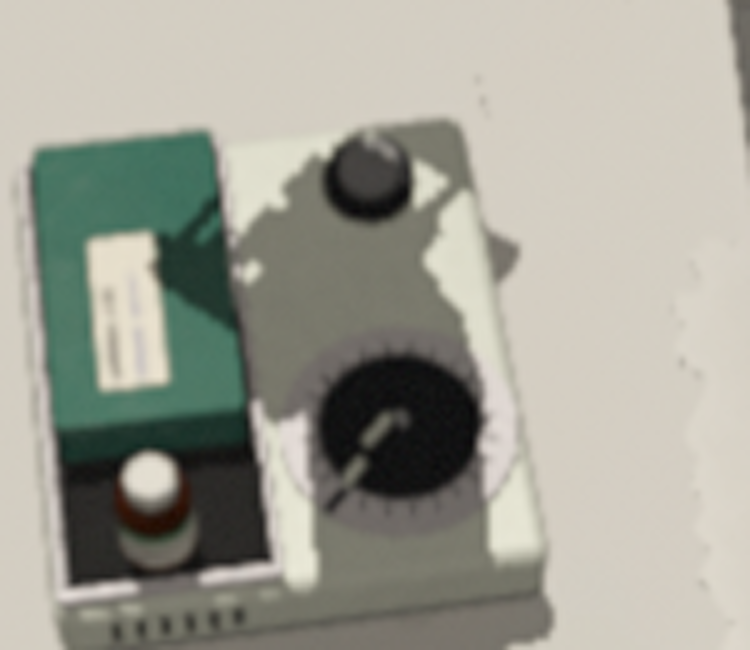

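The dial is on the long line, and the start button was pressed to its stop and has sprung back. I handed the job in at 17.6 s. No verdict was reported.

**Dial:** I pushed the tab anticlockwise with the shut fingertips. The first push went about 11° past the line, so I lifted over and pushed the tab's other side back. The tab was never touched on both sides at once. The wrist picture then put the index about 0.4 mm off the line. The side and wrist views after I lifted away, and the side view at hand-in, still show it on the line.

**Button:** The force rose to about 5 N and then met a hard stop at about 36 N. The wrist picture showed the fingertips on the grey cap, which looked sunk in. I could not read its travel directly. Afterwards the side view shows the cap up.

**Surroundings:** The box and bottle look unmoved in the last side picture. The timer, tip box, pipette and tweezers look unmoved in the last top picture. The arm ended well above the shaker with wrist forces under 1 N.

**Disagreement:** The fingertips measured about 20 mm behind the reported TCP rather than the stated 14 mm ahead. The first pass therefore went over the tab without touching it. I went by the pictures and the contact forces from then on.

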